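# Fit two cells in a data logger and snap its battery lid shut

## Task

Get the data logger ready: lay the two loose round cells, the standing red one and the fallen green one, in its open battery bay, one in each pocket, each with its flat end to the coil spring and its button end towards the lid's hinge. Then swing the lid over and press its free end down until it snaps fully shut. Leave the block battery, the solder reel and the mug where they are.

Things in the scene. Friction and masses are not known exactly. Their poses are not given: they have to be found in the camera images.
- cell_a: round dry cell, 14.2 mm in diameter and 49 mm long, about 23 g, red with a tan band next to its button end; it stands on its flat end between the block battery and the solder reel at the start. Origin: centre of the flat (minus) end; +z runs along the cell to the small button (plus) end. On its side it stays where it is let go unless pushed
- cell_b: round dry cell, 14.2 mm in diameter and 49 mm long, about 23 g, green with a tan band next to its button end; it lies on its side at the start. Origin: centre of the flat (minus) end; +z runs along the cell to the small button (plus) end. On its side it stays where it is let go unless pushed
- cell_a_middle (a point): middle of the red cell, on its axis, 24.4 mm from the flat end
- cell_b_middle (a point): middle of the green cell, on its axis, 24.4 mm from the flat end
- cell_a_button (a point): button end of the red cell, on its axis, 49 mm from the flat end
- cell_b_button (a point): button end of the green cell, on its axis, 49 mm from the flat end
- logger: grey data logger, fixed on the desk in front of the laptop, battery side up. Origin: on the desk under the middle of its battery bay; +x along the bay to the hinge, z up. The bay (x -71 to 62 mm, 40 mm wide) holds two pockets in line, split by a 5 mm divider at x = 0; divider and end walls rise to z = 15 mm. Behind the hinge a head with a display, x 67 to 118 mm, 46 mm wide, 15 mm high
- pocket_near (a point): where the middle of a seated cell lies (within 3 mm) in the pocket farther from the hinge (logger x = -30, z = 11.1 mm). Each pocket is 55 mm long, 16.8 mm wide, floor at z = 4 mm; beside its middle 37 mm the finger shelves are only 6.5 mm high, the saddles at its ends 9.5 mm
- pocket_far (a point): the same for the pocket next to the hinge (logger x = 30, z = 11.1 mm). In each pocket a steel coil spring (it does not push) marks the -x end, for the cell's flat end, and a brass plate the +x end, for the button
- logger_lid (a joint): angle of the white lid: 0 = fully shut, grows as it opens; starts at 2.1 to 2.45 rad, leaning back beyond upright. The stiff hinge keeps it where it is left (0.5 N at the free end moves it). At about 0.05 rad its tooth meets a spring catch in the logger's nose; about 7 N down on the free end then snaps it past the catch, which holds it shut
- lid_hinge (a point): middle of the hinge axis, which runs along the logger's y (logger x = 62, z = 19 mm). The lid is a cap 40 mm wide, its free end with a thumb lip 138 mm from the axis, outer face 3.5 mm outside the axis, skirts 12 to 16 mm deep on the inside
- lid_press (a point): place to press: on the lid's outer face at its ribbed free end, 125 mm from the hinge axis; 22.5 mm above the desk when shut
- block_battery: bystander: black block battery, 16 x 26 x 46 mm, standing 54 to 65 mm (centres) from the red cell; origin under its centre
- solder_reel: bystander: solder reel with blue flanges, 49 mm in diameter, 40 mm high, standing 66 to 73 mm (centres) from the red cell; origin under its centre
- mug: bystander: white spotted mug, 82 mm wide, 91 mm high; its axis lies 18 mm from the origin along +y, its handle reaches 58 mm along -y; origin on its underside
- keypad: blue keyboard fixed on the desk, about 156 mm (x) by 234 mm (y), up to 45 mm high; origin under its centre
- laptop: open laptop fixed on the desk behind the logger, base 257 mm (x) by 365 mm (y) and up to 27 mm high, its screen rising at the +x side; origin under the centre of its base

How it is judged:
On the way:
1. both cells lie seated in the two pockets, button ends to the hinge, with the lid still open (z of cell_a_middle in the frame of logger between 0.008 and 0.0135 m and y of cell_a_middle in the frame of logger between -0.004 and 0.004 m and angle between the z axis of each of cell_a, cell_b and the x axis of logger, either way round below 0.12 rad and (x of cell_a_button in the frame of logger between -0.01 and -0.0005 m or x of cell_a_button in the frame of logger between 0.05 and 0.059 m) and z of cell_b_middle in the frame of logger between 0.008 and 0.0135 m and y of cell_b_middle in the frame of logger between -0.004 and 0.004 m and (x of cell_b_button in the frame of logger between -0.01 and -0.0005 m or x of cell_b_button in the frame of logger between 0.05 and 0.059 m) and value of joint logger_lid above 0.3 rad), for 0.2 s.
At the end, for the whole second after the job is handed in: Each cell lies in a pocket of its own (within about 4 mm along and across, 12 hundredths of a radian in line), button end to the hinge, at rest, and the lid is snapped shut past its catch (below 0.015 rad) (z of cell_a_middle in the frame of logger between 0.008 and 0.0135 m and y of cell_a_middle in the frame of logger between -0.004 and 0.004 m and angle between the z axis of each of cell_a, cell_b and the x axis of logger, either way round below 0.12 rad and (x of cell_a_button in the frame of logger between -0.01 and -0.0005 m or x of cell_a_button in the frame of logger between 0.05 and 0.059 m) and z of cell_b_middle in the frame of logger between 0.008 and 0.0135 m and y of cell_b_middle in the frame of logger between -0.004 and 0.004 m and (x of cell_b_button in the frame of logger between -0.01 and -0.0005 m or x of cell_b_button in the frame of logger between 0.05 and 0.059 m) and value of joint logger_lid below 0.015 rad and linear speed of each of cell_a, cell_b below 0.02 m/s); the robot touches nothing.
It fails at once if the block battery is pushed more than 20 mm or tipped over (distance of block_battery from where it was at the start of the episode above 0.02 m or angle between block_battery's own z axis and vertical above 0.4 rad).
It fails at once if the solder reel is pushed more than 20 mm or tipped over (distance of solder_reel from where it was at the start of the episode above 0.02 m or angle between solder_reel's own z axis and vertical above 0.4 rad).
It fails at once if the mug is pushed more than 20 mm or tipped over (distance of mug from where it was at the start of the episode above 0.02 m or angle between mug's own z axis and vertical above 0.4 rad).
It also fails if it takes over 72 s, if anything falls off the work surface, if the arm or the gripper's body presses on something with over 40 N, if the wrist force passes 120 N, or if a joint passes its speed limit or range.

## Robot

A 6-joint arm with a two-finger parallel gripper is mounted at the origin on a cart in front of the work surface, level with it; the furniture and walls round the work are solid. World frame = base frame: x ahead of the robot, y to its left, z up, the work surface at z = 0. Lengths are in m, angles in rad, forces in N, time in s.
With the tool pointing down it reaches from about 0.35 to 0.775 m from the base axis. Payload 5.5 kg.
Tool frame: the origin (TCP) lies at the very end of the fingers, on their centre line; the grasp point (between the pads) lies 19 mm behind it; z points along the fingers, y is the line along which they close (so a half turn about z gives the same grasp; the last joint's range is limited). The gripper opens to 85 mm and grips with 20 to 120 N. Pads are 22 mm wide; open, the fingers measure 114 mm over their backs; the gripper's body (76 mm by 85 mm) begins 54 mm behind the grasp point. The pads swing forward as they close: fully open they stand 13 mm farther back than shut.
Start: joints at [1.2, 0.313, 0.046, 1.304, 0, 1.431], TCP at [0.132, 0.56, 0.231] pointing down, gripper open.
Joint ranges: [-2.76, 2.76], [-0.86, 1.69], [-1.03, 1.26], [-2.2, 2.34], [-1.47, 1.5], [-3.14, 3.14]. Speed limits (rad/s): [2.57, 2.57, 3.14, 3.14, 3.14, 3.14].

## Interface

Orientations are given as a unit quaternion [w, x, y, z].
In Python, from workcell import env, cams, ticket, spotter gives the robot as it stands.
- The arm moves only by the tool jog_arm, never from a script. Its argument "increments" is a list that holds one entry, the list of rows, each a list of 7 numbers: the shift along the tool's x, y, z in units of 0.25 m (1.0 is 0.25 m), then the turn, a rotation vector about the tool's x, y, z in units of 180 degrees (1.0 is 180 degrees), then the closure in counts, from 0 (fully open) to 255 (shut). A call has 1 to 20 rows; each row shifts and turns the commanded pose from where the row before left it, along the tool's axes as they then stand; what a row does not reach is not made up. A row lasts 1/10 s, in which the tool goes at most 50 mm and 8.59 degrees, less where a joint would pass 70% of its speed; a pose out of reach is approached as far as the arm can. A call with a number of a shift or a turn outside -1 to 1 is refused whole. A call with a gripper value outside its range is refused whole. The fingers move at their own pace and stop on an object; "force" is the grip in N (left out, the last holds). Time passes only in rows, so rows that do not move let the fingers close. It gives the time, the measured TCP pose, the force, the opening and the grip force at its end, in the units of the state.
- env.get_state(): the state, without advancing time (a new reading comes with each control period).
- cams.read_camera(name): name is "side" or "top" or "wrist"; returns a dict with "pixels" (400x640x3 uint8, red, green, blue), "fx", "fy", "cx", "cy" (pixels), "k1" (the pictures are not rectified: a ray, as slopes to the right and down, at radius r is drawn at 1 + k1 r^2 times it, then the intrinsics apply), "xyz" and "attitude" of the camera in the world; the wrist camera has in their place "mount" (4x4, takes a point from camera to tool coordinates, whose origin is the TCP and whose axes are the flange's). Camera axes: x right, y down, z forward; pixel columns grow to the right and rows downward; lengths in m; the calibration is good to about 2 mm. A picture is of the moment at which its call begins: read the wrist's pose just before it. There is no depth.
- ticket.hand_in(): hands the job in; it is judged then, once.
Trained networks look in the newest picture that a camera, given by its name, has taken for a name from the list of things; names that differ only in an ending like _2 or _b are one class to them, and where a whole thing is asked for, a point or a joint stands for the part that bears it (a point fixed in the world has none). Each returns a list of dicts, best first, with "conf" (0 to 1); they miss things now and then, are a little off and sometimes report something else, mostly with a low value. They report only what shows in the picture. A call takes as long as a camera call.
- spotter.find_in(target, camera): "uv" ([column, row] in pixels, amid what is visible of it).
- spotter.cut_out(target, camera): "region" (400x640 bool, what is visible of it) and "uv" ([column, row] in pixels, amid what is visible of it).
- spotter.landmark_of(target, camera): "uv" ([column, row] in pixels: a listed point, or the origin of a listed thing).
The state is a dict: "clock": time; "joint_pos": joint angles; "qvel": joint speeds; "tau": joint torques, N m; "tcp_pos": TCP position; "orientation": TCP orientation; "wrist_force": force on the tool from outside, world axes, zero at the start; "ft_torque": the same for the moment, N m; "finger_gap": finger opening in m; "grip_force": force on a finger pad.
Only numpy, scipy, OpenCV 4.12 (cv2) and the standard library are available. Lean on these libraries where they do the work, as an engineer would, in place of code of your own. Each camera call takes 0.05 s, during which the arm holds its last target. There are 200 camera calls.

## Working session

There is one attempt and no reset: what is moved stays moved. The work goes in short steps, Python scripts to look and compute and a tool call to move; the robot and the scene stay as the last step left them, time stands still between calls to the robot, and variables do not carry over. Pictures are saved under pics/ and viewed, at most 10 in all, crops included, and the job is handed in when it is done.

Besides the shell and the picture viewer there is one more tool, called as name(argument=value, ...), one argument or row to a line, values as JSON. jog_arm: Moves the arm, as the interface text tells. Shifts and turns lie within -1 to 1; 1 stands for 0.25 m of shift or 180 degrees of turn. Its arguments: {"type":"object","properties":{"increments":{"type":"array"},"force":{"type":"number"}},"required":["increments"]}

```bash
ls; mkdir -p pics
cat > h.py <<'E'
import numpy as np, cv2
from scipy.spatial.transform import Rotation as R
from workcell import env, cams, ticket, spotter
def Rq(q): return R.from_quat([q[1],q[2],q[3],q[0]])
def cam(name):
    s=env.get_state(); c=cams.read_camera(name)
    if 'mount' in c:
        M=np.array(c['mount']); Rt=Rq(s['orientation']).as_matrix()
        c['P']=np.array(s['tcp_pos'])+Rt@M[:3,3]; c['R']=Rt@M[:3,:3]
    else:
        c['P']=np.array(c['xyz']); a=np.array(c['attitude'])
        c['R']=Rq(a).as_matrix() if a.shape==(4,) else a
    return c
def ray(c,uv):
    d=np.array([(uv[0]-c['cx'])/c['fx'],(uv[1]-c['cy'])/c['fy']]); u=d.copy()
    for _ in range(20): u=d/(1+c['k1']*(u@u))
    return c['R']@np.array([u[0],u[1],1])
def atz(c,uv,z):
    r=ray(c,uv); return c['P']+r*(z-c['P'][2])/r[2]
def proj(c,p):
    q=c['R'].T@(np.array(p)-c['P']); u=q[:2]/q[2]; u=u*(1+c['k1']*(u@u))
    return np.array([u[0]*c['fx']+c['cx'],u[1]*c['fy']+c['cy']])
def tri(obs):
    A=np.zeros((3,3));b=np.zeros(3)
    for c,uv in obs:
        r=ray(c,uv); r/=np.linalg.norm(r); M=np.eye(3)-np.outer(r,r); A+=M;b+=M@c['P']
    return np.linalg.solve(A,b)
def save(c,n): cv2.imwrite('pics/'+n,c['pixels'][:,:,::-1])
E
python3 - <<'E'
from h import *
np.set_printoptions(precision=4,suppress=True)
for n in ('side','top'):
    c=cam(n); save(c,n+'0.png'); print(n,c['P'],c['R'].tolist(),c['fx'],c['k1'])
    for t in ['cell_a','cell_b','cell_a_middle','cell_b_middle','cell_a_button','cell_b_button','logger','pocket_near','pocket_far','lid_hinge','lid_press','block_battery','solder_reel','mug']:
        for d in spotter.landmark_of(t,n)[:2]:
            uv=d['uv']; print(t,np.round(uv,1),round(d['conf'],2),atz(c,uv,0),atz(c,uv,.01))
print(env.get_state())
E
```

```text
pics
side [ 0.3883 -0.9193  0.5706] [[0.9849866967636947, -0.09388575738795871, 0.14486777335982925], [-0.1716904396650135, -0.4453266890546245, 0.8787528281281832], [-0.01798888896457669, -0.8904322571511746, -0.45476015139684883]] 433.56036610579594 -0.03983384289872939
cell_a [345.3 189.5] 0.64 [0.6621 0.2469 0.    ] [0.6574 0.2264 0.01  ]
cell_a [256.2 188.4] 0.51 [0.3944 0.3122 0.    ] [0.3943 0.2906 0.01  ]
cell_b [345.3 189.5] 0.64 [0.6621 0.2469 0.    ] [0.6574 0.2264 0.01  ]
cell_b [256.2 188.4] 0.51 [0.3944 0.3122 0.    ] [0.3943 0.2906 0.01  ]
cell_a_middle [345.4 193.5] 0.41 [0.6562 0.2197 0.    ] [0.6515 0.1997 0.01  ]
cell_a_middle [279.1 273.9] 0.39 [ 0.4243 -0.1415  0.    ] [ 0.4237 -0.1552  0.01  ]
cell_b_middle [280.6 273.9] 0.42 [ 0.4276 -0.1422  0.    ] [ 0.4269 -0.1558  0.01  ]
cell_b_middle [255.1 183.4] 0.39 [0.3926 0.3506 0.    ] [0.3925 0.3283 0.01  ]
cell_a_button [346.  179.7] 0.61 [0.6807 0.3175 0.    ] [0.6756 0.2959 0.01  ]
cell_a_button [347.3 207.8] 0.61 [0.6408 0.1293 0.    ] [0.6364 0.1109 0.01  ]
cell_b_button [255.3 186.1] 0.44 [0.3923 0.3299 0.   
[... 2464 characters left out ...]
  ]
solder_reel [281.8 174.9] 0.75 [0.6669 0.1736 0.    ] [0.6638 0.1725 0.01  ]
mug [331.6 152.6] 0.63 [0.7374 0.0232 0.    ] [0.7337 0.0234 0.01  ]
mug [236.7 265.5] 0.5 [0.3988 0.2957 0.    ] [0.3981 0.2936 0.01  ]
{'clock': 1.5, 'joint_pos': array([1.2004, 0.3132, 0.0461, 1.3036, 0.    , 1.4312]), 'qvel': array([ 0.001 ,  0.0016,  0.0002,  0.001 ,  0.0016, -0.0008]), 'tau': array([ -0.0022, -48.0462,  29.881 ,   0.0005,  -0.0003,   0.    ]), 'tcp_pos': array([0.1316, 0.5598, 0.2313]), 'orientation': array([0.    , 0.1152, 0.9933, 0.    ]), 'wrist_force': array([ 0.2828,  0.2669, -0.1847]), 'ft_torque': array([0.0102, 0.0095, 0.0037]), 'grip_force': 0.0, 'finger_gap': 0.08578614446540686}
```

Run:
```python
import cv2
t=cv2.imread('pics/top0.png'); s=cv2.imread('pics/side0.png')
cv2.imwrite('pics/t1.png',cv2.resize(t[130:330,190:456],(798,600),interpolation=cv2.INTER_CUBIC))
cv2.imwrite('pics/s1.png',cv2.resize(s[140:340,200:466],(798,600),interpolation=cv2.INTER_CUBIC))
```

```text
(no output)
```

View pics/t1.png

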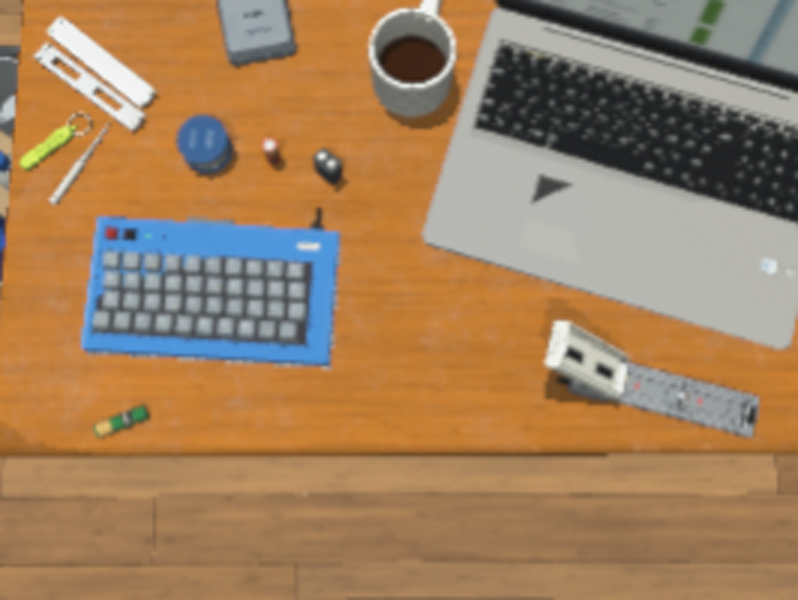

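View pics/s1.png

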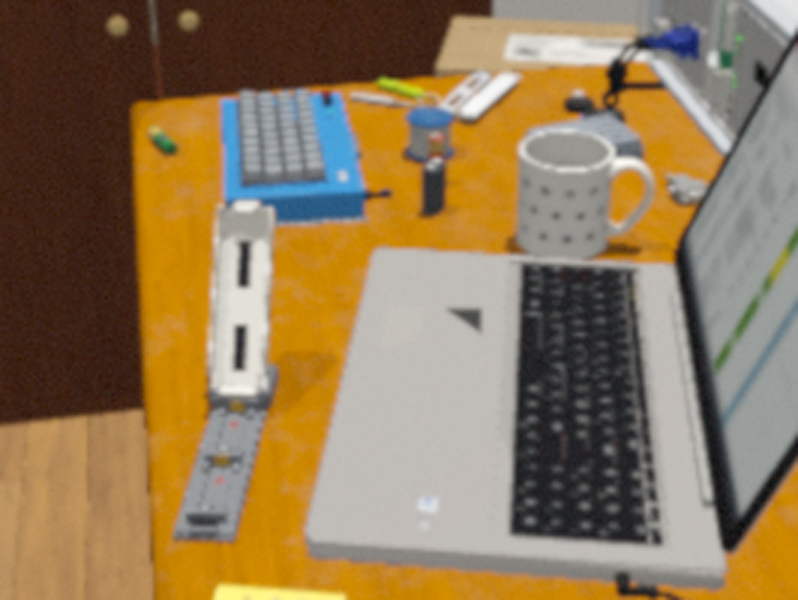

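The top view shows the green cell lying at crop (97,428)-(145,412), with its tan button end on the left (+y). The red cell stands at (271,150), between the reel (205,145) and the block battery (328,165). The logger bay runs from (625,375) to (755,415), with the lid leaning back at (585,355). The side view agrees.

```bash
cat >> h.py <<'E'
def down(yaw):  # tool pointing down, tool y at world angle yaw
    y=np.array([np.cos(yaw),np.sin(yaw),0]); z=np.array([0,0,-1.]); return R.from_matrix(np.c_[np.cross(y,z),y,z])
def plan(wps,grip,step=.045,ang=.14,start=None):
    """wps: list of (pos,Rotation). prints rows per leg; combined straight moves"""
    s=env.get_state(); p,r=(np.array(s['tcp_pos']),Rq(s['orientation'])) if start is None else start
    for q,rq in wps:
        q=np.array(q); w=(r.inv()*rq).as_rotvec(); n=int(max(1,np.ceil(np.linalg.norm(q-p)/step),np.ceil(np.linalg.norm(w)/ang)))
        dw=w/n; rows=[]
        for i in range(n):
            d=r.inv().apply((q-p)/(n-i)); 
            row=np.r_[np.round(d/.25,4),np.round(dw/np.pi,4)]
            rows.append([float(x) for x in row]+[grip]); p=p+r.apply(row[:3]*.25); r=r*R.from_rotvec(row[3:]*np.pi)
        print(len(rows),'rows', [ [0 if abs(x)<1e-9 else x for x in t] for t in rows])
    return p,r
E
python3 - <<'E'
from h import *
np.set_printoptions(precision=4,suppress=True)
c=cam('top'); hsv=cv2.cvtColor(c['pixels'],cv2.COLOR_RGB2HSV)
m=cv2.inRange(hsv,(45,80,20),(85,255,255)); m[:250]=0;m[290:]=0;m[:,260:]=0
ys,xs=np.nonzero(m); pts=np.c_[xs,ys].astype(float); print(len(pts),pts.mean(0))
v=cv2.fitLine(pts.astype(np.float32),cv2.DIST_L2,0,.01,.01).ravel(); a=atz(c,v[2:],.01);b=atz(c,v[2:]-3*v[:2]*np.sign(v[0]),.01)
print(a,b,np.degrees(np.arctan2(*(b-a)[1::-1])))
s=cams.read_camera('wrist'); print(np.array(s['mount']),s['fx'])
yaw=np.arctan2(*(b-a)[1::-1])
for y in (yaw+np.pi/2,yaw-np.pi/2):
  print(np.degrees(y)); plan([(np.r_[a[:2]+[0,.005],.16],down(y))],0)
E
```

```text
30 [232.7333 268.9   ]
[0.3888 0.3042 0.01  ] [0.3857 0.3118 0.01  ] 112.08491284286707
[[-0.0007 -0.9664 -0.2572  0.0657]
 [ 1.     -0.0006 -0.0004 -0.0004]
 [ 0.0003 -0.2572  0.9664 -0.1441]
 [ 0.      0.      0.      1.    ]] 275.88579475221906
202.08491284286708
16 rows [[-0.0769, -0.0463, 0.0178, 0, 0, -0.0435, 0], [-0.0699, -0.0563, 0.0178, 0, 0, -0.0435, 0], [-0.0616, -0.0653, 0.0178, 0, 0, -0.0435, 0], [-0.0521, -0.0731, 0.0178, 0, 0, -0.0435, 0], [-0.0417, -0.0795, 0.0178, 0, 0, -0.0435, 0], [-0.0304, -0.0845, 0.0178, 0, 0, -0.0435, 0], [-0.0187, -0.0878, 0.0178, 0, 0, -0.0435, 0], [-0.0065, -0.0895, 0.0179, 0, 0, -0.0435, 0], [0.0057, -0.0896, 0.0178, 0, 0, -0.0435, 0], [0.0179, -0.088, 0.0179, 0, 0, -0.0435, 0], [0.0297, -0.0847, 0.0178, 0, 0, -0.0435, 0], [0.041, -0.0799, 0.0179, 0, 0, -0.0435, 0], [0.0515, -0.0735, 0.0178, 0, 0, -0.0435, 0], [0.061, -0.0658, 0.0179, 0, 0, -0.0435, 0], [0.0694, -0.0569, 0.0178, 0, 0, -0.0435, 0], [0.0765, -0.047, 0.0179, 0, 0, -0.0435, 0]]
22.084912842867073
9 rows [[-0.1368, -0.0823, 0.0317, 0, 0, 0.0338, 0], [-0.1447, -0.0673, 0.0317, 0, 0, 0.0338, 0], [-0.151, -0.0516, 0.0317, 0, 0, 0.0338, 0], [-0.1556, -0.0353, 0.0317, 0, 0, 0.0338, 0], [-0.1585, -0.0186, 0.0317, 0, 0, 0.0338, 0], [-0.1596, -0.0017, 0.0317, 0, 0, 0.0338, 0], [-0.1589, 0.0153, 0.0317, 0, 0, 0.0338, 0], [-0.1563, 0.032, 0.0317, 0, 0, 0.0338, 0], [-0.1521, 0.0484, 0.0317, 0, 0, 0.0338, 0]]
```

jog_arm(
  increments=[
    [[-0.1368,-0.0823,0.0317,0,0,0.0338,130],[-0.1447,-0.0673,0.0317,0,0,0.0338,130],[-0.151,-0.0516,0.0317,0,0,0.0338,130],[-0.1556,-0.0353,0.0317,0,0,0.0338,130],[-0.1585,-0.0186,0.0317,0,0,0.0338,130],[-0.1596,-0.0017,0.0317,0,0,0.0338,130],[-0.1589,0.0153,0.0317,0,0,0.0338,130],[-0.1563,0.032,0.0317,0,0,0.0338,130],[-0.1521,0.0484,0.0317,0,0,0.0338,130],[0,0,0,0,0,0,130],[0,0,0,0,0,0,130]],
  ],
  force=30,
)

```text
clock: 2.7
tcp_pos: [0.3891, 0.3086, 0.1598]
orientation: [-0.0, 0.56, 0.829, -0.0]
wrist_force: [0.3, 0.3, -0.1]
finger_gap: 0.0419
grip_force: 0.0
```

Run:
```python
from h import *
np.set_printoptions(precision=4,suppress=True)
c=cam('wrist'); save(c,'w1.png'); s=env.get_state(); print(s['tcp_pos'],s['orientation'],s['finger_gap'],s['joint_pos'])
hsv=cv2.cvtColor(c['pixels'],cv2.COLOR_RGB2HSV)
for t in ('cell_b','cell_b_middle','cell_b_button'):
    for d in spotter.landmark_of(t,'wrist')[:2]: print(t,d['uv'],d['conf'],atz(c,d['uv'],.0071))
for d in spotter.cut_out('cell_b','wrist')[:1]:
    ys,xs=np.nonzero(d['region']); pts=np.c_[xs,ys].astype(np.float32)
    print(d['conf'],len(pts)); bx=cv2.boxPoints(cv2.minAreaRect(pts)); print(bx,np.array([atz(c,b,.0071) for b in bx]))
```

```text
[0.3886 0.3093 0.1601] [-0.0003  0.5589  0.8292  0.    ] 0.04180145070106134 [ 0.5101  0.1974 -0.2853  1.0882  0.0005  1.6963]
cell_b [320.5, 201.8] 0.96 [0.3959 0.2947 0.0071]
cell_b_middle [315.7, 183.9] 0.9 [0.3834 0.3116 0.0071]
cell_b_button [319.6, 161.9] 0.6 [0.3784 0.3355 0.0071]
cell_b_button [321.4, 202.6] 0.36 [0.3972 0.2942 0.0071]
0.76 596
[[312. 160.]
 [325. 160.]
 [325. 206.]
 [312. 206.]] [[0.3701 0.3343 0.0071]
 [0.383  0.3395 0.0071]
 [0.4024 0.292  0.0071]
 [0.3889 0.2866 0.0071]]
```

View pics/w1.png

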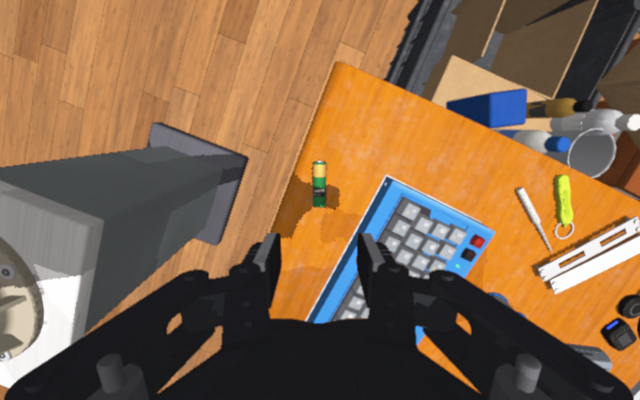

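The wrist view shows the green cell at (319,183), in line with the tool x axis, button end up in the image. The space between the fingers is free, and the keypad edge is about 65 mm to the right.

Run:
```python
from h import *
o=Rq(env.get_state()['orientation'])
p=plan([([.386,.313,.03],o),([.386,.313,.004],o)],130)
```

```text
3 rows [[0.0044, -0.0012, 0.1738, 0, 0, 0, 130], [0.0045, -0.0012, 0.1737, 0, 0, 0, 130], [0.0044, -0.0012, 0.1738, 0, 0, 0, 130]]
1 rows [[0, -0.0001, 0.104, 0, 0, 0, 130]]
```

jog_arm(
  increments=[
    [[0.0044,-0.0012,0.1738,0,0,0,130],[0.0045,-0.0012,0.1737,0,0,0,130],[0.0044,-0.0012,0.1738,0,0,0,130],[0,0,0.052,0,0,0,130],[0,0,0.052,0,0,0,130],[0,0,0,0,0,0,130],[0,0,0,0,0,0,255],[0,0,0,0,0,0,255],[0,0,0,0,0,0,255],[0,0,0,0,0,0,255],[0,0,0,0,0,0,255],[0,0,0,0,0,0,255]],
  ],
  force=40,
)

```text
clock: 4.15
tcp_pos: [0.3874, 0.3128, 0.0047]
orientation: [0.0, 0.559, 0.829, 0.001]
wrist_force: [-2.4, 1.6, 7.2]
finger_gap: 0.012
grip_force: 39.6
```

jog_arm(
  increments=[
    [[0,0,0,0,0,0,170],[0,0,0,0,0,0,170],[0,0,0,0,0,0,170],[0,0,0.016,0,0,0,170],[0,0,0,0,0,0,170],[0,0,0,0,0,0,255],[0,0,0,0,0,0,255],[0,0,0,0,0,0,255],[0,0,0,0,0,0,255],[0,0,0,0,0,0,255]],
  ],
  force=40,
)

```text
clock: 5.15
tcp_pos: [0.3873, 0.3123, 0.0004]
orientation: [0.0, 0.559, 0.829, 0.001]
wrist_force: [-1.6, 0.8, 9.7]
finger_gap: 0.0126
grip_force: 41.0
```

Run:
```python
from h import *
c=cam('wrist'); im=c['pixels'][120:360,200:440,::-1]; cv2.imwrite('pics/w2.png',cv2.resize(im,(600,600),interpolation=cv2.INTER_CUBIC))
```

```text
(no output)
```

View pics/w2.png

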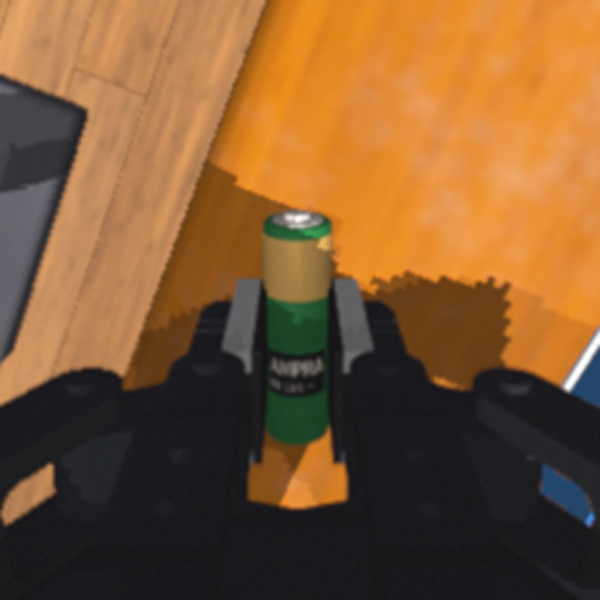

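The cell sits squarely between the pads, with its button on the +x tool side. Next I lift it and carry it to the logger.

Run:
```python
from h import *
s=env.get_state(); o=Rq(s['orientation']); p=s['tcp_pos']
st=plan([(p+[0,0,.13],o)],255,step=.03)
yaw=np.radians(70)
plan([([.40,-.24,.15],down(yaw-np.pi/2))],255,start=st)
```

```text
5 rows [[0, 0.0002, -0.104, 0, 0, 0, 255], [0, 0.0001, -0.104, 0, 0, 0, 255], [0, 0.0002, -0.104, 0, 0, 0, 255], [0.0001, 0.0001, -0.104, 0, 0, 0, 255], [0, 0.0002, -0.104, 0, 0, 0, 255]]
13 rows [[-0.159, -0.0601, -0.0061, 0, 0, 0.018, 255], [-0.1622, -0.051, -0.0062, 0, 0, 0.018, 255], [-0.1648, -0.0417, -0.0061, 0, 0, 0.018, 255], [-0.1669, -0.0324, -0.0062, 0, 0, 0.018, 255], [-0.1684, -0.0229, -0.0061, 0, 0, 0.018, 255], [-0.1695, -0.0133, -0.0062, 0, 0, 0.018, 255], [-0.1699, -0.0037, -0.0061, 0, 0, 0.018, 255], [-0.1699, 0.0059, -0.0062, 0, 0, 0.018, 255], [-0.1693, 0.0155, -0.0061, 0, 0, 0.018, 255], [-0.1681, 0.025, -0.0062, 0, 0, 0.018, 255], [-0.1664, 0.0344, -0.0061, 0, 0, 0.018, 255], [-0.1642, 0.0438, -0.0062, 0, 0, 0.018, 255], [-0.1615, 0.053, -0.0061, 0, 0, 0.018, 255]]
```

Run:
```python
from h import *
s=env.get_state(); o=Rq(s['orientation']); p=s['tcp_pos']
st=plan([([.385,.30,.21],o)],255,step=.045)
plan([([.37,-.30,.18],down(np.radians(70-90)))],255,start=st)
```

```text
5 rows [[-0.0084, -0.0051, -0.1677, 0, 0, 0, 255], [-0.0084, -0.0052, -0.1676, 0, 0, 0, 255], [-0.0084, -0.0051, -0.1677, 0, 0, 0, 255], [-0.0084, -0.0052, -0.1676, 0, 0, 0, 255], [-0.0084, -0.0051, -0.1677, 0, 0, 0, 255]]
14 rows [[-0.1573, -0.0683, 0.0084, 0, 0, 0.0167, 255], [-0.1607, -0.0599, 0.0084, 0, 0, 0.0167, 255], [-0.1636, -0.0514, 0.0084, 0, 0, 0.0167, 255], [-0.1661, -0.0427, 0.0084, 0, 0, 0.0167, 255], [-0.1681, -0.034, 0.0084, 0, 0, 0.0167, 255], [-0.1696, -0.0251, 0.0084, 0, 0, 0.0167, 255], [-0.1707, -0.0162, 0.0085, 0, 0, 0.0167, 255], [-0.1713, -0.0072, 0.0084, 0, 0, 0.0167, 255], [-0.1715, 0.0018, 0.0085, 0, 0, 0.0167, 255], [-0.1712, 0.0108, 0.0084, 0, 0, 0.0167, 255], [-0.1704, 0.0197, 0.0085, 0, 0, 0.0167, 255], [-0.1691, 0.0286, 0.0084, 0, 0, 0.0167, 255], [-0.1673, 0.0375, 0.0085, 0, 0, 0.0167, 255], [-0.1652, 0.0462, 0.0084, 0, 0, 0.0167, 255]]
```

jog_arm(
  increments=[
    [[-0.0084,-0.0051,-0.1677,0,0,0,255],[-0.0084,-0.0052,-0.1676,0,0,0,255],[-0.0084,-0.0051,-0.1677,0,0,0,255],[-0.0084,-0.0052,-0.1676,0,0,0,255],[-0.0084,-0.0051,-0.1677,0,0,0,255],[-0.1573,-0.0683,0.0084,0,0,0.0167,255],[-0.1607,-0.0599,0.0084,0,0,0.0167,255],[-0.1636,-0.0514,0.0084,0,0,0.0167,255],[-0.1661,-0.0427,0.0084,0,0,0.0167,255],[-0.1681,-0.034,0.0084,0,0,0.0167,255],[-0.1696,-0.0251,0.0084,0,0,0.0167,255],[-0.1707,-0.0162,0.0085,0,0,0.0167,255],[-0.1713,-0.0072,0.0084,0,0,0.0167,255],[-0.1715,0.0018,0.0085,0,0,0.0167,255],[-0.1712,0.0108,0.0084,0,0,0.0167,255],[-0.1704,0.0197,0.0085,0,0,0.0167,255],[-0.1691,0.0286,0.0084,0,0,0.0167,255],[-0.1673,0.0375,0.0085,0,0,0.0167,255],[-0.1652,0.0462,0.0084,0,0,0.0167,255],[0,0,0,0,0,0,255]],
  ],
)

```text
clock: 7.2
tcp_pos: [0.3696, -0.3052, 0.1787]
orientation: [0.001, 0.821, 0.571, -0.0]
wrist_force: [-0.9, 0.1, 0.5]
finger_gap: 0.012
grip_force: 39.1
```

Run:
```python
from h import *
np.set_printoptions(precision=4,suppress=True)
env.get_state(); cam('wrist'); c=cam('wrist'); save(c,'w3.png'); s=env.get_state(); print(s['tcp_pos'],s['joint_pos'],s['finger_gap'])
for t,z in (('logger',0),('pocket_near',.0111),('pocket_far',.0111),('lid_hinge',.019),('cell_b_middle',.18),('cell_b_button',.18)):
    for d in spotter.landmark_of(t,'wrist')[:2]: print(t,np.round(d['uv'],1),round(d['conf'],2),atz(c,d['uv'],z))
d=spotter.cut_out('logger','wrist')
if d:
    cv2.imwrite('pics/m.png',d[0]['region'].astype(np.uint8)*255); print(d[0]['conf'],d[0]['region'].sum())
```

```text
[ 0.369  -0.3006  0.1788] [-0.8526  0.1485 -0.2977  1.1269  0.0003  1.0702] 0.012077146624074093
logger [319.6  98. ] 0.58 [ 0.4027 -0.2125  0.    ]
logger [317.5 289.8] 0.17 [ 0.3168 -0.4371  0.    ]
pocket_near [323.3 129.3] 0.91 [ 0.3948 -0.2455  0.0111]
pocket_far [317.1  66.3] 0.74 [ 0.4108 -0.183   0.0111]
lid_hinge [313.8  34.3] 0.92 [ 0.4176 -0.1555  0.019 ]
cell_b_middle [316.3 250.5] 0.97 [ 0.3664 -0.3042  0.18  ]
cell_b_button [319.4 207.4] 0.98 [ 0.3768 -0.2811  0.18  ]
0.91 6478
```

View pics/w3.png

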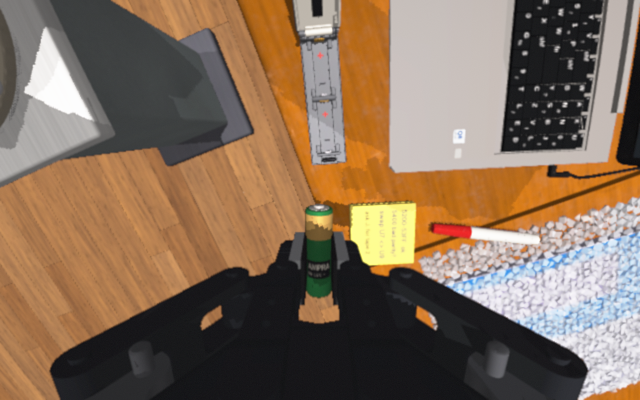

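The wrist view shows the bay running up the image: near pocket at (323,129), far pocket at (317,66), hinge at (314,34). The held cell spans rows 206-297. Next I fit the cell's pose in the gripper.

```bash
cat >> h.py <<'E'
from scipy.optimize import least_squares
def fitheld(c,target):
    """fit (x,z) of held cell middle, tool frame, axis along tool x, from mask extents"""
    s=env.get_state(); T=Rq(s['orientation']); p=np.array(s['tcp_pos'])
    m=spotter.cut_out(target,'wrist')[0]['region']; ys,xs=np.nonzero(m)
    row=[ys.min(),ys.max()+1]; w=m.sum(1)[ys.min()+25:ys.max()-20]
    meas=np.array([row[0],row[1]]); 
    def cyl(q):
        a=np.linspace(0,2*np.pi,40); P=[]
        for X,r in ((-24.4,7.1),(23.2,7.1),(24.6,2.7)):
            P+= [[q[0]+X/1e3,r/1e3*np.cos(t),q[1]+r/1e3*np.sin(t)] for t in a]
        return np.array([proj(c,p+T.apply(k)) for k in P])
    def f(q):
        u=cyl(q); return np.array([u[:,1].min(),u[:,1].max()])-meas
    r=least_squares(f,[0,-.004],diff_step=1e-3,x_scale=.001); return r.x,meas,cyl(r.x)[:,0].min(),cyl(r.x)[:,0].max(),xs.min(),xs.max()
E
python3 - <<'E'
from h import *
np.set_printoptions(precision=4,suppress=True)
c=cam('wrist'); print(*fitheld(c,'cell_b'))
s=env.get_state();o=np.array([.4024,-.2150]);u=np.array([np.cos(np.radians(75.7)),np.sin(np.radians(75.7))])
t=o-.075*u; print(t)
plan([(np.r_[t,.11],down(np.radians(75.7-90)))],255)
E
```

```text
[ 0.0021 -0.0111] [204 299] 305.9488910311444 334.2250435169521 305 332
[ 0.3839 -0.2877]
2 rows [[0.032, 0.0181, 0.1398, 0.0001, 0, -0.0158, 255], [0.031, 0.0196, 0.1399, 0.0001, 0, -0.0158, 255]]
```

jog_arm(
  increments=[
    [[0.032,0.0181,0.1398,0,0,-0.0158,255],[0.031,0.0196,0.1399,0,0,-0.0158,255],[0,0,0,0,0,0,255],[0,0,0,0,0,0,255]],
  ],
)

```text
clock: 8.15
tcp_pos: [0.3833, -0.2877, 0.11]
orientation: [-0.001, 0.79, 0.613, -0.0]
wrist_force: [-0.2, 0.1, 0.5]
finger_gap: 0.0124
grip_force: 39.1
```

Run:
```python
from h import *
np.set_printoptions(precision=4,suppress=True)
cam('wrist'); c=cam('wrist'); s=env.get_state(); print(s['tcp_pos'])
u=np.array([np.cos(np.radians(75.7)),np.sin(np.radians(75.7))])
for t,z,x in (('logger',0,0),('pocket_near',.0111,-.03),('pocket_far',.0111,.03),('lid_hinge',.019,.062)):
    for d in spotter.landmark_of(t,'wrist')[:1]:
        a=atz(c,d['uv'],z); print(t,np.round(d['uv'],1),round(d['conf'],2),a,a[:2]-x*u)
print(*fitheld(c,'cell_b'))
o=np.array([.4024,-.2150]); im=c['pixels'][:,:,::-1].copy(); v=np.array([-u[1],u[0]])
for X,Y,z in [(X,Y,.015) for X in (-.071,62e-3) for Y in (-.02,.02)]+[(X,0,.004) for X in (-.03,.03)]+[(X,Y,.0095) for X in (-.0025,.0025,-.0575,.0575) for Y in (-.0084,.0084)]:
    q=proj(c,np.r_[o+X*u+Y*v,z]); cv2.circle(im,tuple(int(round(k*16)) for k in q),32,(255,0,255),-1,shift=4)
cv2.imwrite('pics/w4.png',cv2.resize(im[0:220,210:430],(600,600),interpolation=cv2.INTER_CUBIC))
```

```text
[ 0.3843 -0.2893  0.1115]
logger [321.7 114.3] 0.81 [ 0.4049 -0.2161  0.    ] [ 0.4049 -0.2161]
pocket_near [321.4 150.6] 0.72 [ 0.3968 -0.246   0.0111] [ 0.4043 -0.2169]
pocket_far [321.1  77.5] 0.96 [ 0.4114 -0.1881  0.0111] [ 0.4039 -0.2172]
lid_hinge [319.6  27.4] 0.8 [ 0.4188 -0.1539  0.019 ] [ 0.4035 -0.214 ]
[ 0.0024 -0.011 ] [204 299] 306.45175551442287 334.7205465119421 305 333
```

View pics/w4.png

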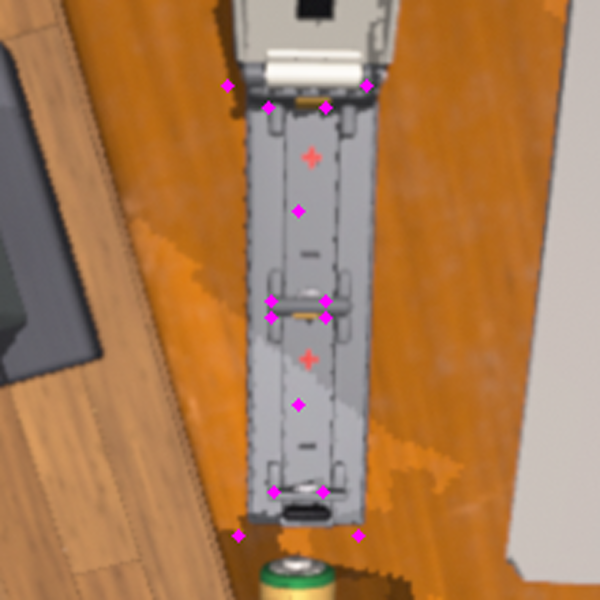

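The overlay dots sit about 10 crop px left of the bay centre line. The red plus marks (312,157) and (309,359) and the dashes (310,253) and (308,446) lie on that line, so I refine with them.

Run:
```python
from h import *
np.set_printoptions(precision=4,suppress=True)
c=cam('wrist'); k=220/600
hsv=cv2.cvtColor(c['pixels'],cv2.COLOR_RGB2HSV).astype(int); P=c['pixels'].astype(int)
red=((P[:,:,0]-P[:,:,1]>40)&(P[:,:,0]-P[:,:,2]>40)); red[:, :308]=0; red[:,338:]=0; red[180:]=0; red[:45]=0
n,l,st,ce=cv2.connectedComponentsWithStats(red.astype(np.uint8)); print([(s[4],q) for s,q in zip(st[1:],ce[1:])])
pts=[q for s,q in zip(st[1:],ce[1:]) if s[4]>6][:2]
A=[atz(c,q,.004) for q in pts]; A=sorted(A,key=lambda a:a[1]); d=A[-1]-A[0]
print(A,np.linalg.norm(d),np.degrees(np.arctan2(d[1],d[0])))
for r,cc,z in ((304.5,311,.015),(253,310,.004),(446,308,.004),(305,311,.0095)): print(atz(c,(210+cc*k,r*k),z))
```

```text
[(np.int32(38), array([323.5   ,  56.7895])), (np.int32(29), array([322.3793, 130.9655]))]
[array([ 0.402 , -0.2305,  0.004 ]), array([ 0.4178, -0.1722,  0.004 ])] 0.06041841879025036 74.84462674600083
[ 0.4071 -0.2155  0.015 ]
[ 0.4109 -0.1998  0.004 ]
[ 0.3954 -0.2586  0.004 ]
[ 0.4072 -0.2154  0.0095]
```

Run:
```python
from h import *
o=down(np.radians(75-90)); t=[.4141,-.1875]
st=plan([(t+[.06],o)],255,step=.04)
st=plan([(t+[.02],o)],255,step=.025,start=st)
st=plan([(t+[.008],o)],255,step=.004,start=st)
```

```text
3 rows [[0.141, 0.0053, 0.0674, 0.0001, 0.0001, 0.0011, 255], [0.1409, 0.0048, 0.0674, 0.0001, 0.0001, 0.0011, 255], [0.141, 0.0044, 0.0674, 0.0001, 0.0001, 0.0011, 255]]
2 rows [[0, 0, 0.08, 0.0001, 0, 0, 255], [0, 0, 0.08, 0.0001, 0, 0, 255]]
4 rows [[0, 0, 0.012, 0, 0, 0, 255], [0, 0, 0.012, 0, 0, 0, 255], [0, 0, 0.012, 0, 0, 0, 255], [-0.0001, 0, 0.012, 0, 0, 0, 255]]
```

Run:
```python
from h import *
np.set_printoptions(precision=4,suppress=True)
u=np.array([np.cos(np.radians(75)),np.sin(np.radians(75))]);O=np.array([.4063,-.2154])
for n in ('top','side'):
    c=cam(n); d=spotter.landmark_of('lid_press',n); 
    if not d: continue
    uv=d[0]['uv']; print(n,uv,d[0]['conf'])
    for f in (2.0,2.1,2.2,2.3,2.4,2.5):
        e=.062-.125*np.cos(f)+.0035*np.sin(f); z=.019+.125*np.sin(f)+.0035*np.cos(f)
        print(f,proj(c,np.r_[O+e*u,z]),e,z)
```

```text
top [371.7, 240.6] 0.58
2.0 [383.2505 245.9191] 0.11720089556228268 0.13120566442529522
2.1 [378.7269 245.1119] 0.12812699585825327 0.12513420946500972
2.2 [374.4588 244.4317] 0.1383923770702868 0.11800229656705505
2.3 [370.4942 243.8842] 0.14789447090259653 0.10988118544761065
2.4 [366.8748 243.4727] 0.15653833557458469 0.10085201956449952
2.5 [363.6348 243.1986] 0.16423760444773056 0.0910050153585803
side [283.3, 213.5] 0.79
2.0 [279.4476 212.3071] 0.11720089556228268 0.13120566442529522
2.1 [280.4752 212.3688] 0.12812699585825327 0.12513420946500972
2.2 [281.4537 212.9981] 0.1383923770702868 0.11800229656705505
2.3 [282.376  214.1674] 0.14789447090259653 0.10988118544761065
2.4 [283.2359 215.846 ] 0.15653833557458469 0.10085201956449952
2.5 [284.0284 218.0014] 0.16423760444773056 0.0910050153585803
```

jog_arm(
  increments=[
    [[0.141,0.0053,0.0674,0,0,0.0011,255],[0.1409,0.0048,0.0674,0,0,0.0011,255],[0.141,0.0044,0.0674,0,0,0.0011,255],[0,0,0.08,0,0,0,255],[0,0,0.08,0,0,0,255],[0,0,0.012,0,0,0,255],[0,0,0.012,0,0,0,255],[0,0,0.012,0,0,0,255],[0,0,0.008,0,0,0,255],[0,0,0,0,0,0,255]],
  ],
)

```text
clock: 9.75
tcp_pos: [0.414, -0.1873, 0.0086]
orientation: [0.0, 0.793, 0.609, 0.0]
wrist_force: [0.2, 0.5, 0.0]
finger_gap: 0.0125
grip_force: 39.1
```

jog_arm(
  increments=[
    [[0,0,0.004,0,0,0,255],[0,0,0.003,0,0,0,255],[0,0,0,0,0,0,255]],
  ],
)

```text
clock: 10.05
tcp_pos: [0.4139, -0.1871, 0.0067]
orientation: [0.0, 0.793, 0.609, 0.0]
wrist_force: [-0.8, 0.6, 0.9]
finger_gap: 0.0123
grip_force: 39.9
```

jog_arm(
  increments=[
    [[0,0,0.004,0,0,0,255],[0,0,0,0,0,0,255],[0,0,0.004,0,0,0,255],[0,0,0,0,0,0,255]],
  ],
)

```text
clock: 10.45
tcp_pos: [0.414, -0.1871, 0.0066]
orientation: [0.001, 0.793, 0.609, 0.0]
wrist_force: [-6.0, 3.1, 23.4]
finger_gap: 0.0128
grip_force: 52.0
```

jog_arm(
  increments=[
    [[0,0,-0.01,0,0,0,255],[0,0,0,0,0,0,170],[0,0,0,0,0,0,170],[0,0,0,0,0,0,170],[0,0,0,0,0,0,170]],
  ],
)

```text
clock: 10.95
tcp_pos: [0.4136, -0.1868, 0.0066]
orientation: [-0.0, 0.793, 0.609, -0.0]
wrist_force: [-0.8, -0.1, 0.4]
finger_gap: 0.0284
grip_force: 0.0
```

Run:
```python
from h import *
st=env.get_state(); print(st['tcp_pos'],st['wrist_force'],st['finger_gap'])
o=down(np.radians(75-90)); u=np.array([np.cos(np.radians(75)),np.sin(np.radians(75)),0])
p=np.array([.4141,-.1875,.10])
st=plan([(p,o)],170,step=.045)
st=plan([(p-.09*u+[0,0,.07],o)],170,start=st)
```

```text
[ 0.41356193 -0.18675286  0.006643  ] [-0.76561321 -0.0985331   0.35430223] 0.028425759882072597
3 rows [[-0.0007, 0.0009, -0.1245, -0.0001, 0, 0.0001, 170], [-0.0008, 0.0009, -0.1245, -0.0001, 0, 0.0001, 170], [-0.0007, 0.0009, -0.1244, -0.0001, 0, 0.0001, 170]]
3 rows [[-0.12, 0.0001, -0.0934, 0, 0, 0, 170], [-0.12, 0.0001, -0.0934, 0, 0, 0, 170], [-0.1199, 0.0001, -0.0933, 0, 0, 0, 170]]
```

jog_arm(
  increments=[
    [[0,0,-0.06,0,0,0,170],[0,0,-0.15,0,0,0,170],[0,0,-0.16,0,0,0,170],[-0.12,0,-0.0934,0,0,0,170],[-0.12,0,-0.0934,0,0,0,170],[-0.12,0,-0.0933,0,0,0,170],[0,0,0,0,0,0,170]],
  ],
)

```text
clock: 11.65
tcp_pos: [0.3917, -0.2783, 0.1726]
orientation: [0.004, 0.794, 0.608, 0.0]
wrist_force: [-0.2, -0.3, 0.1]
finger_gap: 0.0286
grip_force: 0.0
```

```bash
cat >> h.py <<'E'
def incell(c,target,n=0):
    """ends of a lying cell from its mask, world points at axis height z"""
    m=spotter.cut_out(target,'wrist')[n]['region']
    return m
O=np.array([.4063,-.2154]); U=np.array([np.cos(np.radians(75)),np.sin(np.radians(75))])
def lg(p): d=np.array(p)[:2]-O; return np.round([d@U*1e3, (U[0]*d[1]-U[1]*d[0])*1e3],1)
E
python3 - <<'E'
from h import *
cam('wrist'); c=cam('wrist'); save(c,'w5.png'); print(env.get_state()['tcp_pos'])
for t,z in (('cell_b',.0111),('cell_b_middle',.0111),('cell_b_button',.0111),('pocket_far',.0111),('pocket_near',.0111)):
    for d in spotter.landmark_of(t,'wrist')[:2]: print(t,np.round(d['uv'],1),round(d['conf'],2),lg(atz(c,d['uv'],z)))
cv2.imwrite('pics/w5c.png',cv2.resize(c['pixels'][0:180,230:410,::-1],(600,600),interpolation=cv2.INTER_CUBIC))
c=cam('top')
for t,z in (('cell_a',0),('cell_a_middle',.0244),('cell_a_button',.049),('block_battery',0),('solder_reel',0)):
    for d in spotter.landmark_of(t,'top')[:2]: print(t,np.round(d['uv'],1),round(d['conf'],2),atz(c,d['uv'],z))
E
```

```text
[ 0.39042105 -0.27437413  0.16946487]
cell_b [320.6 120.2] 0.57 [ 8.9 -3.1]
cell_b_middle [316.9 101.7] 0.91 [27.6  0.8]
cell_b_button [319.3  75.5] 0.76 [53.1 -1.8]
cell_b_button [317.3 126.8] 0.69 [2.1 0.5]
pocket_far [313.   98.8] 0.78 [30.5  4.8]
pocket_near [315.7 158.9] 0.94 [-32.    2.3]
cell_a [416.6 258.1] 0.48 [ 0.41720917 -0.21644806  0.        ]
cell_a_middle [281.9 177.7] 0.48 [0.65078536 0.17056659 0.0244    ]
cell_a_button [281.7 176.3] 0.56 [0.64760249 0.16867838 0.049     ]
block_battery [298.9 186.7] 0.39 [0.62993144 0.12184685 0.        ]
solder_reel [261.9 183.7] 0.66 [0.63960044 0.23237191 0.        ]
```

View pics/w5c.png

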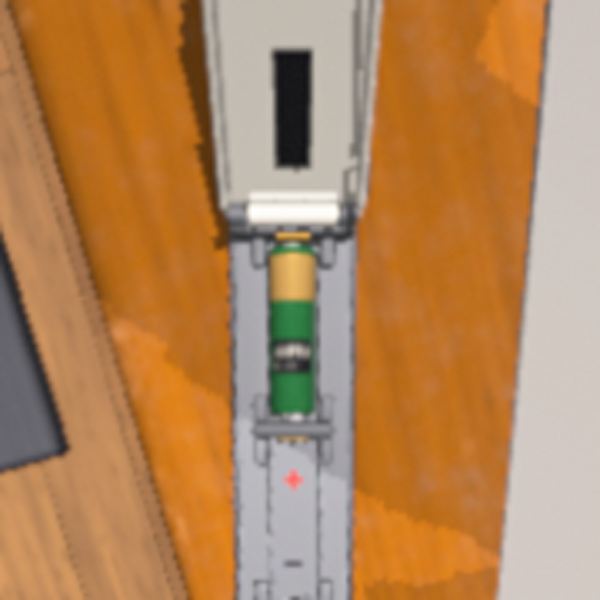

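The green cell is seated in the far pocket with its button by the brass plate and the hinge. Next comes the red cell: a 45° tilted grasp, lay it on open desk, then regrasp from above.

```bash
cat >> h.py <<'E'
def tilt(yaw,h,th):  # tool y horizontal at yaw; z = down tilted by th toward h-angle
    y=np.array([np.cos(yaw),np.sin(yaw),0]); z=np.array([np.sin(th)*np.cos(h),np.sin(th)*np.sin(h),-np.cos(th)]); return R.from_matrix(np.c_[np.cross(y,z),y,z])
E
python3 - <<'E'
from h import *
d=np.radians; s=env.get_state()
st=plan([([.40,-.22,.26],Rq(s['orientation']))],155)
o=tilt(d(90),0,d(45))
st=plan([([.56,.17,.125],o)],155,start=st)
E
```

```text
3 rows [[0.0722, -0.0063, -0.1209, 0, 0, 0, 155], [0.0722, -0.0063, -0.1208, 0, 0, 0, 155], [0.0722, -0.0062, -0.1209, 0, 0, 0, 155]]
14 rows [[0.1194, 0.0154, 0.0386, -0.0162, -0.0125, -0.0392, 155], [0.1182, 0.0282, 0.035, -0.0162, -0.0125, -0.0392, 155], [0.1153, 0.0409, 0.0322, -0.0162, -0.0125, -0.0392, 155], [0.1107, 0.0533, 0.0302, -0.0162, -0.0125, -0.0392, 155], [0.1045, 0.065, 0.029, -0.0162, -0.0125, -0.0392, 155], [0.097, 0.076, 0.0286, -0.0162, -0.0125, -0.0392, 155], [0.0881, 0.0859, 0.0291, -0.0162, -0.0125, -0.0392, 155], [0.0782, 0.0947, 0.0304, -0.0162, -0.0125, -0.0392, 155], [0.0672, 0.102, 0.0325, -0.0162, -0.0125, -0.0392, 155], [0.0556, 0.1079, 0.0355, -0.0162, -0.0125, -0.0392, 155], [0.0436, 0.1121, 0.0391, -0.0162, -0.0125, -0.0392, 155], [0.0312, 0.1146, 0.0435, -0.0162, -0.0125, -0.0392, 155], [0.0188, 0.1154, 0.0483, -0.0162, -0.0125, -0.0392, 155], [0.0067, 0.1143, 0.0537, -0.0162, -0.0125, -0.0392, 155]]
```

jog_arm(
  increments=[
    [[0.0722,-0.0063,-0.1209,0,0,0,155],[0.0722,-0.0063,-0.1208,0,0,0,155],[0.0722,-0.0062,-0.1209,0,0,0,155],[0.1194,0.0154,0.0386,-0.0162,-0.0125,-0.0392,155],[0.1182,0.0282,0.035,-0.0162,-0.0125,-0.0392,155],[0.1153,0.0409,0.0322,-0.0162,-0.0125,-0.0392,155],[0.1107,0.0533,0.0302,-0.0162,-0.0125,-0.0392,155],[0.1045,0.065,0.029,-0.0162,-0.0125,-0.0392,155],[0.097,0.076,0.0286,-0.0162,-0.0125,-0.0392,155],[0.0881,0.0859,0.0291,-0.0162,-0.0125,-0.0392,155],[0.0782,0.0947,0.0304,-0.0162,-0.0125,-0.0392,155],[0.0672,0.102,0.0325,-0.0162,-0.0125,-0.0392,155],[0.0556,0.1079,0.0355,-0.0162,-0.0125,-0.0392,155],[0.0436,0.1121,0.0391,-0.0162,-0.0125,-0.0392,155],[0.0312,0.1146,0.0435,-0.0162,-0.0125,-0.0392,155],[0.0188,0.1154,0.0483,-0.0162,-0.0125,-0.0392,155],[0.0067,0.1143,0.0537,-0.0162,-0.0125,-0.0392,155],[0,0,0,0,0,0,155],[0,0,0,0,0,0,155]],
  ],
)

```text
clock: 14.2
tcp_pos: [0.5593, 0.1695, 0.1241]
orientation: [0.381, 0.001, 0.925, -0.001]
wrist_force: [-0.0, 0.0, 0.5]
finger_gap: 0.0333
grip_force: 0.0
```

Run:
```python
from h import *
np.set_printoptions(precision=4,suppress=True)
cam('wrist'); c=cam('wrist'); save(c,'w6.png'); s=env.get_state(); print(s['tcp_pos'],Rq(s['orientation']).as_matrix().tolist(),s['joint_pos'],s['finger_gap'])
for t,z in (('cell_a',0),('cell_a_middle',.0244),('cell_a_button',.049),('block_battery',0),('solder_reel',0)):
    for d in spotter.landmark_of(t,'wrist')[:2]: print(t,np.round(d['uv'],1),round(d['conf'],2),atz(c,d['uv'],z))
```

```text
[0.5604 0.1691 0.1257] [[-0.7075495061985282, 0.004007742603439122, 0.7066524140462862], [0.0024776244686156718, 0.9999918405883501, -0.0031906321813758667], [-0.7066594354108717, -0.0005067109125462157, -0.7075536626919823]] [ 0.2463  0.0215 -0.9708 -0.1904 -0.1763  0.1786] 0.033732816728549414
cell_a [327.4 162.1] 0.59 [0.6438 0.1778 0.    ]
cell_a [386.  166.6] 0.39 [0.6517 0.2414 0.    ]
cell_a_middle [326.6 184.2] 0.81 [0.6492 0.1767 0.0244]
cell_a_button [327.8 204. ] 0.68 [0.6471 0.1775 0.049 ]
block_battery [272.4 157.9] 0.7 [0.6366 0.1206 0.    ]
solder_reel [389.1 165.5] 0.64 [0.6498 0.2444 0.    ]
```

View pics/w6.png

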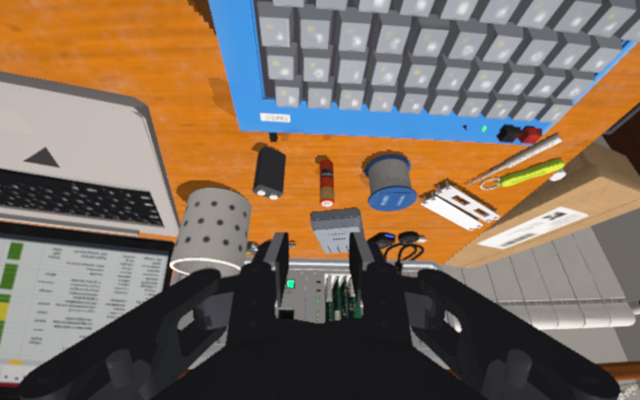

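The wrist view shows the red cell at (327,184), between the block battery (272,170) and the reel (389,180). Both neighbours are clear of the finger path.

Run:
```python
from h import *
st=plan([([.612,.1762,.071],tilt(np.pi/2,0,np.pi/4))],155)
```

```text
2 rows [[0.0051, 0.0145, 0.1504, -0.0004, 0.0001, -0.0003, 155], [0.0051, 0.0143, 0.1504, -0.0004, 0.0001, -0.0003, 155]]
```

jog_arm(
  increments=[
    [[0.0051,0.0145,0.1504,-0.0004,0,-0.0003,155],[0.0051,0.0143,0.1504,-0.0004,0,-0.0003,155],[0,0,0,0,0,0,155],[0,0,0,0,0,0,155]],
  ],
)

```text
clock: 14.95
tcp_pos: [0.6109, 0.176, 0.0683]
orientation: [0.381, -0.0, 0.925, -0.001]
wrist_force: [-0.2, 0.5, 0.3]
finger_gap: 0.0334
grip_force: 0.0
```

Run:
```python
from h import *
np.set_printoptions(precision=4,suppress=True)
cam('wrist'); c=cam('wrist'); s=env.get_state(); print(s['tcp_pos'],s['joint_pos'],s['finger_gap'])
L=[]
for t,z in (('cell_a',0),('cell_a_middle',.0244),('cell_a_button',.049),('block_battery',0),('solder_reel',0)):
    for d in spotter.landmark_of(t,'wrist')[:1]: print(t,np.round(d['uv'],1),round(d['conf'],2),atz(c,d['uv'],z))
d=spotter.cut_out('cell_a','wrist')[0]; ys,xs=np.nonzero(d['region']); print(d['conf'],xs.min(),xs.max(),ys.min(),ys.max())
for p in ([.65,.1762,0],[.65,.1762,.049]): print(proj(c,p))
T=Rq(s['orientation']); p=T.inv().apply(np.array([.650,.1762,.033])-s['tcp_pos']); print('cell in tool',p)
plan([([.6542,.1762,.0288],tilt(np.pi/2,0,np.pi/4))],155,step=.025)
```

```text
[0.6113 0.1765 0.0709] [ 0.232   0.2297 -0.9347 -0.3655 -0.1631  0.1647] 0.03372723604851865
cell_a [316.6 179.3] 0.91 [0.6467 0.1744 0.    ]
cell_a_middle [317.8 204.4] 0.91 [0.6445 0.1754 0.0244]
cell_a_button [316.6 236.1] 0.75 [0.6472 0.1746 0.049 ]
block_battery [244.7 168.5] 0.73 [0.6323 0.1197 0.    ]
solder_reel [400.1 182.4] 0.66 [0.651  0.2428 0.    ]
0.6 308 329 174 239
[318.8906 181.5838]
[318.872  237.6301]
cell in tool [-0.0005 -0.0004  0.0542]
3 rows [[0.0004, -0.0009, 0.0805, 0.0001, 0.0002, 0.0001, 155], [0.0004, -0.0009, 0.0804, 0.0001, 0.0002, 0.0001, 155], [0.0003, -0.0009, 0.0805, 0.0001, 0.0002, 0.0001, 155]]
```

jog_arm(
  increments=[
    [[0.0004,-0.0016,0.0805,0,0,0,155],[0.0004,-0.0016,0.0804,0,0,0,155],[0.0003,-0.0016,0.0805,0,0,0,155],[0,0,0,0,0,0,155],[0,0,0,0,0,0,255],[0,0,0,0,0,0,255],[0,0,0,0,0,0,255],[0,0,0,0,0,0,255],[0,0,0,0,0,0,255],[0,0,0,0,0,0,255]],
  ],
  force=40,
)

```text
clock: 16.35
tcp_pos: [0.6539, 0.1756, 0.0275]
orientation: [0.383, -0.001, 0.924, -0.0]
wrist_force: [-0.2, 0.4, -0.1]
finger_gap: 0.0125
grip_force: 38.9
```

Run:
```python
from h import *
np.set_printoptions(precision=4,suppress=True)
c=cam('wrist'); s=env.get_state(); print(s['tcp_pos'],s['joint_pos'],s['finger_gap'],s['grip_force'])
T=Rq(s['orientation']); 
for t in ('cell_a','cell_a_middle','cell_a_button'):
    for d in spotter.landmark_of(t,'wrist')[:1]:
        r=ray(c,d['uv']); n=T.apply([0,1,0]); # point with tool-plane y=0 not usable; use x-plane of cell
        k=(.650-c['P'][0])/r[0]; print(t,d['conf'],c['P']+k*r)
p=np.array(s['tcp_pos']); st=plan([(p+[-.0,0,.07],tilt(np.pi/2,0,np.pi/4))],255,step=.035)
a=np.pi/4
st=plan([([.56,.09,.20],tilt(np.pi/2,0,0.))],255,start=st,step=.045)
st=plan([([.50,.03,.15],tilt(np.pi/2,0,-a))],255,start=st)
```

```text
[0.6539 0.1756 0.0274] [ 0.2089  0.3837 -0.8813 -0.4682 -0.1467  0.1476] 0.012888080701484866 38.91979515552521
cell_a 0.82 [ 0.65    0.1746 -0.0014]
cell_a_middle 0.93 [0.65   0.1757 0.0227]
cell_a_button 0.7 [0.65   0.175  0.0484]
3 rows [[-0.0659, 0, -0.0662, 0, 0, 0.0001, 255], [-0.0659, 0, -0.0661, 0, 0, 0.0001, 255], [-0.0658, 0, -0.0662, 0, 0, 0.0001, 255]]
6 rows [[-0.0041, -0.057, -0.0927, 0, 0.0416, 0, 255], [0.008, -0.057, -0.0924, 0, 0.0416, 0, 255], [0.02, -0.057, -0.0906, 0, 0.0416, 0, 255], [0.0317, -0.057, -0.0872, 0, 0.0416, 0, 255], [0.0427, -0.057, -0.0823, 0, 0.0416, 0, 255], [0.0532, -0.057, -0.076, 0, 0.0416, 0, 255]]
6 rows [[0.04, -0.04, 0.0333, 0, 0.0417, 0, 255], [0.0354, -0.04, 0.0382, 0, 0.0417, 0, 255], [0.03, -0.04, 0.0425, 0, 0.0417, 0, 255], [0.0242, -0.04, 0.0461, 0, 0.0417, 0, 255], [0.018, -0.04, 0.0489, 0, 0.0417, 0, 255], [0.0115, -0.0399, 0.0508, 0, 0.0417, 0, 255]]
```

Run:
```python
from h import *
s=env.get_state(); p=np.array(s['tcp_pos']); h=np.pi/2
st=plan([(p+[-.0,0,.07],tilt(h,0,np.pi/4))],255,step=.035)
st=plan([([.56,.09,.18],tilt(h,0,0.))],255,start=st,step=.045)
st=plan([([.46,.03,.08],tilt(h,0,-.628))],255,start=st)
```

```text
2 rows [[-0.099, -0.0001, -0.099, 0.0001, -0.0001, 0.0002, 255], [-0.0989, 0, -0.099, 0.0001, -0.0001, 0.0002, 255]]
6 rows [[0.0053, -0.057, -0.0833, 0, 0.0417, 0, 255], [0.0162, -0.0571, -0.0819, 0, 0.0417, 0, 255], [0.0267, -0.057, -0.0791, 0, 0.0417, 0, 255], [0.0368, -0.0571, -0.0749, 0, 0.0417, 0, 255], [0.0463, -0.057, -0.0694, 0, 0.0417, 0, 255], [0.055, -0.0571, -0.0628, 0, 0.0417, 0, 255]]
5 rows [[0.0799, -0.048, 0.08, 0, 0.04, 0, 255], [0.0693, -0.048, 0.0894, 0, 0.04, 0, 255], [0.0575, -0.048, 0.0974, 0, 0.04, 0, 255], [0.0449, -0.048, 0.1039, 0, 0.04, 0, 255], [0.0315, -0.048, 0.1087, 0, 0.04, 0, 255]]
```

jog_arm(
  increments=[
    [[-0.099,0,-0.099,0,0,0,255],[-0.0989,0,-0.099,0,0,0,255],[0.0053,-0.057,-0.0833,0,0.0417,0,255],[0.0162,-0.0571,-0.0819,0,0.0417,0,255],[0.0267,-0.057,-0.0791,0,0.0417,0,255],[0.0368,-0.0571,-0.0749,0,0.0417,0,255],[0.0463,-0.057,-0.0694,0,0.0417,0,255],[0.055,-0.0571,-0.0628,0,0.0417,0,255],[0.0799,-0.048,0.08,0,0.04,0,255],[0.0693,-0.048,0.0894,0,0.04,0,255],[0.0575,-0.048,0.0974,0,0.04,0,255],[0.0449,-0.048,0.1039,0,0.04,0,255],[0.0315,-0.048,0.1087,0,0.04,0,255],[0,0,0,0,0,0,255],[0,0,0,0,0,0,255]],
  ],
)

```text
clock: 18.05
tcp_pos: [0.4764, 0.0383, 0.0554]
orientation: [-0.272, -0.0, 0.962, -0.001]
wrist_force: [0.5, 0.7, 0.7]
finger_gap: 0.0129
grip_force: 39.1
```

Run:
```python
from h import *
np.set_printoptions(precision=4,suppress=True)
c=cam('wrist'); s=env.get_state(); print(s['tcp_pos'],s['joint_pos'],s['finger_gap'])
T=Rq(s['orientation']); p=np.array(s['tcp_pos']); print(T.as_matrix().round(3).tolist())
cam_t=T.inv().apply(c['P']-p)
for t in ('cell_a','cell_a_middle','cell_a_button'):
    for d in spotter.landmark_of(t,'wrist')[:1]: r=T.inv().apply(ray(c,d['uv'])); print(t,d['conf'],d['uv'],cam_t,r)
h=np.pi/2
st=plan([([.46,.03,.015],tilt(h,0,-.628))],255,step=.033)
st=plan([([.46,.03,.0085],tilt(h,0,-.628))],255,step=.004,start=st)
```

```text
[0.4774 0.0386 0.0576] [-0.0641  0.708   0.0871  1.4957 -0.0365 -0.0548] 0.012627671697387894
[[-0.854, -0.002, -0.52], [-0.0, 1.0, -0.003], [0.52, -0.003, -0.854]]
cell_a 0.87 [318.0, 198.1] [ 0.0655 -0.0005 -0.1414] [-0.2442 -0.0013  0.9698]
cell_a_middle 0.73 [318.1, 234.7] [ 0.0655 -0.0005 -0.1414] [-0.3726 -0.0011  0.9362]
cell_a_button 0.77 [320.1, 282.1] [ 0.0655 -0.0005 -0.1414] [-0.5398  0.0059  0.8926]
2 rows [[-0.0154, -0.0171, 0.0958, -0.0006, 0.0136, 0.0001, 255], [-0.0195, -0.0173, 0.095, -0.0006, 0.0136, 0.0001, 255]]
2 rows [[-0.0077, 0, 0.0105, 0, 0, 0, 255], [-0.0076, 0, 0.0106, 0, 0, 0, 255]]
```

jog_arm(
  increments=[
    [[-0.0154,-0.0171,0.0958,0,0.0136,0,255],[-0.0195,-0.0173,0.095,0,0.0136,0,255],[0,0,0,0,0,0,255],[-0.0077,0,0.0105,0,0,0,255],[0,0,0,0,0,0,255]],
  ],
)

```text
clock: 18.75
tcp_pos: [0.4593, 0.0297, 0.0105]
orientation: [-0.311, -0.001, 0.951, -0.002]
wrist_force: [0.3, -0.3, -0.5]
finger_gap: 0.0126
grip_force: 39.2
```

jog_arm(
  increments=[
    [[-0.004,0,0.005,0,0,0,255],[0,0,0,0,0,0,255],[-0.004,0,0.005,0,0,0,255],[0,0,0,0,0,0,255]],
  ],
)

```text
clock: 19.15
tcp_pos: [0.4582, 0.0294, 0.0056]
orientation: [-0.313, -0.0, 0.95, -0.002]
wrist_force: [-0.2, 0.4, -0.8]
finger_gap: 0.0124
grip_force: 39.2
```

jog_arm(
  increments=[
    [[-0.004,0,0.005,0,0,0,255],[0,0,0,0,0,0,255],[-0.003,0,0.004,0,0,0,255],[0,0,0,0,0,0,255]],
  ],
)

```text
clock: 19.55
tcp_pos: [0.4582, 0.0294, 0.0048]
orientation: [-0.313, -0.0, 0.95, -0.002]
wrist_force: [0.9, 0.7, 12.9]
finger_gap: 0.0128
grip_force: 46.4
```

jog_arm(
  increments=[
    [[0.004,0,-0.006,0,0,0,255],[0,0,0,0,0,0,215],[0,0,0,0,0,0,200],[0,0,0,0,0,0,150],[0,0,0,0,0,0,150],[0,0,-0.1,0,0,0,150],[0,0,-0.18,0,0,0,150],[0,0,-0.18,0,0,0,150],[0,0,0,0,-0.045,0,150],[0,0,0,0,-0.045,0,150],[0,0,0,0,-0.045,0,150],[0,0,0,0,-0.045,0,150],[0,0,0,0,-0.02,0,150],[0,0,0,0,0,0,150]],
  ],
)

```text
clock: 20.95
tcp_pos: [0.5239, 0.0303, 0.0973]
orientation: [-0.004, -0.001, 1.0, -0.001]
wrist_force: [0.4, -0.3, 0.5]
finger_gap: 0.0356
grip_force: 0.0
```

Run:
```python
from h import *
np.set_printoptions(precision=4,suppress=True)
cam('wrist'); c=cam('wrist'); save(c,'w7.png'); s=env.get_state(); print(s['tcp_pos'],s['orientation'],s['joint_pos'],s['finger_gap'])
for t in ('cell_a','cell_a_middle','cell_a_button'):
    for d in spotter.landmark_of(t,'wrist')[:2]: print(t,np.round(d['uv'],1),round(d['conf'],2),atz(c,d['uv'],.0071))
for d in spotter.cut_out('cell_a','wrist')[:2]:
    ys,xs=np.nonzero(d['region']); bx=cv2.boxPoints(cv2.minAreaRect(np.c_[xs,ys].astype(np.float32))); print(d['conf'],len(xs),bx.tolist(),np.array([atz(c,b,.0071) for b in bx]))
```

```text
[0.5266 0.0298 0.0973] [-0.0043 -0.0008  1.     -0.0013] [-0.0937  0.3091 -0.3013  0.9687 -0.0035 -0.0953] 0.034947529284413005
cell_a [318.2  89.3] 0.93 [0.4292 0.0291 0.0071]
cell_a [22.8 61.9] 0.37 [ 0.4036 -0.2146  0.0071]
cell_a_middle [318.8 123.3] 0.69 [0.4557 0.0296 0.0071]
cell_a_middle [24.1 62.2] 0.59 [ 0.4039 -0.2135  0.0071]
cell_a_button [317.1 152.1] 0.56 [0.4791 0.0282 0.0071]
0.73 1085 [[310.0, 90.0], [327.0, 90.0], [327.0, 154.0], [310.0, 154.0]] [[0.4298 0.0225 0.0071]
 [0.4297 0.0361 0.0071]
 [0.4807 0.0365 0.0071]
 [0.4807 0.0222 0.0071]]
```

The laid cell's middle is at (0.4553, 0.0293) with its axis along +x and its button at +x. I regrasp it from straight above.

Run:
```python
from h import *
o=down(np.pi/2)
st=plan([([.4553,.0293,.05],o)],150)
st=plan([([.4553,.0293,.002],o)],150,start=st,step=.025)
```

```text
2 rows [[0.1442, -0.0002, 0.0944, -0.0004, -0.0014, 0.0003, 150], [0.1446, -0.0004, 0.0937, -0.0004, -0.0014, 0.0003, 150]]
2 rows [[0, 0, 0.096, 0, 0, 0, 150], [0, 0, 0.096, 0, 0, 0, 150]]
```

jog_arm(
  increments=[
    [[0.1442,-0.0002,0.0944,-0.0004,-0.0014,0.0003,150],[0.1446,-0.0004,0.0937,-0.0004,-0.0014,0.0003,150],[0,0,0,0,0,0,150],[0,0,0.096,0,0,0,150],[0,0,0.096,0,0,0,150],[0,0,0,0,0,0,150],[0,0,0,0,0,0,255],[0,0,0,0,0,0,255],[0,0,0,0,0,0,255],[0,0,0,0,0,0,255],[0,0,0,0,0,0,255]],
  ],
)

```text
clock: 22.35
tcp_pos: [0.4545, 0.0294, 0.0028]
orientation: [0.001, 0.0, 1.0, -0.0]
wrist_force: [0.6, -0.4, -0.3]
finger_gap: 0.0123
grip_force: 39.1
```

Run:
```python
from h import *
np.set_printoptions(precision=4,suppress=True)
c=cam('wrist'); s=env.get_state(); p=np.array(s['tcp_pos']); print(p,s['finger_gap'],s['joint_pos'])
for t in ('cell_a_middle','cell_a_button'):
    for d in spotter.landmark_of(t,'wrist')[:1]: print(t,np.round(d['uv'],1),round(d['conf'],2),atz(c,d['uv'],.0071)-p)
o=Rq(s['orientation'])
st=plan([(p+[-.04,0,.18],o)],255)
t=O-.03*U; print(t)
st=plan([(np.r_[t,.16],down(np.radians(165)))],255,start=st)
st=plan([(np.r_[t,.05],down(np.radians(165)))],255,start=st)
```

```text
[0.4545 0.0294 0.0028] 0.012417934564624542 [-0.1118  0.2924 -0.6074  0.6691 -0.0001 -0.1117]
cell_a_middle [321.3 251.3] 0.96 [0.0004 0.0012 0.0043]
cell_a_button [317.2 293.7] 0.79 [ 0.0273 -0.0011  0.0043]
5 rows [[0.0318, -0.0001, -0.1441, 0, 0, 0, 255], [0.0317, 0, -0.1441, 0, 0, 0, 255], [0.0318, -0.0001, -0.144, 0, 0, 0, 255], [0.0317, 0, -0.1441, 0, 0, 0, 255], [0.0318, -0.0001, -0.144, 0, 0, 0, 255]]
[ 0.3985 -0.2444]
10 rows [[0.0064, -0.1095, 0.0092, 0, 0, -0.0417, 255], [0.0206, -0.1078, 0.0091, 0, 0, -0.0417, 255], [0.0345, -0.1041, 0.0092, 0, 0, -0.0417, 255], [0.0479, -0.0987, 0.0091, 0, 0, -0.0417, 255], [0.0603, -0.0916, 0.0092, 0, 0, -0.0417, 255], [0.0718, -0.083, 0.0091, 0, 0, -0.0417, 255], [0.082, -0.0729, 0.0092, 0, 0, -0.0417, 255], [0.0908, -0.0615, 0.0091, 0, 0, -0.0417, 255], [0.0981, -0.0491, 0.0092, 0, 0, -0.0417, 255], [0.1037, -0.0359, 0.0091, 0, 0, -0.0417, 255]]
3 rows [[0, 0.0003, 0.1467, -0.0002, 0, 0.0001, 255], [0.0001, 0.0002, 0.1467, -0.0002, 0, 0.0001, 255], [0, 0, 0.1466, -0.0002, 0, 0.0001, 255]]
```

jog_arm(
  increments=[
    [[0.0318,0,-0.1441,0,0,0,255],[0.0317,0,-0.1441,0,0,0,255],[0.0318,0,-0.144,0,0,0,255],[0.0317,0,-0.1441,0,0,0,255],[0.0318,0,-0.144,0,0,0,255],[0.0064,-0.1095,0.0092,0,0,-0.0417,255],[0.0206,-0.1078,0.0091,0,0,-0.0417,255],[0.0345,-0.1041,0.0092,0,0,-0.0417,255],[0.0479,-0.0987,0.0091,0,0,-0.0417,255],[0.0603,-0.0916,0.0092,0,0,-0.0417,255],[0.0718,-0.083,0.0091,0,0,-0.0417,255],[0.082,-0.0729,0.0092,0,0,-0.0417,255],[0.0908,-0.0615,0.0091,0,0,-0.0417,255],[0.0981,-0.0491,0.0092,0,0,-0.0417,255],[0.1037,-0.0359,0.0091,0,0,-0.0417,255],[0,0,0.14,0,0,0,255],[0,0,0.14,0,0,0,255],[0,0,0,0,0,0,255],[0,0,0,0,0,0,255]],
  ],
)

```text
clock: 24.4
tcp_pos: [0.3978, -0.2438, 0.0896]
orientation: [0.0, -0.609, 0.793, 0.001]
wrist_force: [1.1, 0.2, -0.1]
finger_gap: 0.0127
grip_force: 39.3
```

Run:
```python
from h import *
np.set_printoptions(precision=4,suppress=True)
cam('wrist'); c=cam('wrist'); s=env.get_state(); p=np.array(s['tcp_pos']); T=Rq(s['orientation']); print(p,s['finger_gap'],s['joint_pos'],lg(p))
for t in ('cell_a_middle','cell_a_button'):
    for d in spotter.landmark_of(t,'wrist')[:1]: print(t,np.round(d['uv'],1),round(d['conf'],2),T.inv().apply(atz(c,d['uv'],p[2]+.0045)-p))
# marks: red plus of near pocket
for t in ('pocket_near','lid_hinge','pocket_far'):
    for d in spotter.landmark_of(t,'wrist')[:1]: print(t,np.round(d['uv'],1),round(d['conf'],2),lg(atz(c,d['uv'],.0111)))
t=O-.0308*U;o=down(np.radians(165))
st=plan([(np.r_[t,.025],o)],255,step=.03)
st=plan([(np.r_[t,.008],o)],255,step=.005,start=st)
```

```text
[ 0.3994 -0.2449  0.0912] 0.012344838003400225 [-0.722   0.2015 -0.4644  0.9016  0.0005 -2.0323] [-30.3  -0.9]
cell_a_middle [317.6 251.6] 0.61 [-0.0008  0.0008 -0.0045]
cell_a_button [318. 291.] 0.72 [-0.0255  0.001  -0.0045]
pocket_near [316.2 207.5] 0.87 [-29.9  -1.6]
lid_hinge [314.6 308.9] 0.9 [69.8 -3.3]
pocket_far [315.2 310.2] 0.69 [71.2 -2.8]
3 rows [[0.0007, 0.0011, 0.0876, -0.0003, -0.0001, 0.0001, 255], [0.0008, 0.0011, 0.0877, -0.0003, -0.0001, 0.0001, 255], [0.0008, 0.0009, 0.0876, -0.0003, -0.0001, 0.0001, 255]]
4 rows [[0, 0, 0.017, 0, 0, 0, 255], [0, 0, 0.017, 0, 0, 0, 255], [0, 0, 0.017, 0, 0, 0, 255], [0, 0, 0.017, 0, 0, 0, 255]]
```

jog_arm(
  increments=[
    [[0.0007,0.0006,0.0876,0,0,0,255],[0.0008,0.0006,0.0877,0,0,0,255],[0.0008,0.0006,0.0876,0,0,0,255],[0,0,0.017,0,0,0,255],[0,0,0.017,0,0,0,255],[0,0,0.017,0,0,0,255],[0,0,0.017,0,0,0,255],[0,0,0,0,0,0,255]],
  ],
)

```text
clock: 25.55
tcp_pos: [0.3981, -0.2449, 0.007]
orientation: [0.0, -0.609, 0.793, -0.001]
wrist_force: [-0.8, 0.0, -0.4]
finger_gap: 0.0122
grip_force: 39.3
```

No contact yet, and the tips are at shelf height. I lower about 0.5 mm more, release, and back away.

jog_arm(
  increments=[
    [[0,0,0.002,0,0,0,255],[0,0,0,0,0,0,200],[0,0,0,0,0,0,170],[0,0,0,0,0,0,170],[0,0,0,0,0,0,170],[0,0,-0.06,0,0,0,170],[0,0,-0.15,0,0,0,170],[0,0,-0.18,0,0,0,170],[-0.1,0,-0.15,0,0,0,170],[0,0,-0.15,0,0,0,170],[0,0,0,0,0,0,170]],
  ],
)

```text
clock: 26.65
tcp_pos: [0.4069, -0.2221, 0.1842]
orientation: [0.001, -0.61, 0.793, -0.005]
wrist_force: [0.5, -1.3, -0.1]
finger_gap: 0.0287
grip_force: 0.0
```

Run:
```python
from h import *
np.set_printoptions(precision=4,suppress=True)
cam('wrist'); c=cam('wrist'); s=env.get_state(); print(s['tcp_pos'],s['joint_pos'],s['finger_gap'])
for t in ('cell_a','cell_a_middle','cell_a_button'):
    for d in spotter.landmark_of(t,'wrist')[:2]: print(t,np.round(d['uv'],1),round(d['conf'],2),lg(atz(c,d['uv'],.0111)))
save(c,'w8.png'); k=proj(c,np.r_[O,.01]).astype(int); print(k)
x0=max(0,min(440,k[0]-100));y0=max(0,min(200,k[1]-100))
cv2.imwrite('pics/w8c.png',cv2.resize(c['pixels'][y0:y0+200,x0:x0+200,::-1],(600,600),interpolation=cv2.INTER_CUBIC))
```

```text
[ 0.4048 -0.221   0.1797] [-0.6743  0.1152 -0.3343  1.1178  0.0004 -1.9844] 0.02846858309545951
cell_a [321.3 144.3] 0.71 [-53.4   1.5]
cell_a [321.7 193.1] 0.64 [2.8 2.2]
cell_a_middle [320.7 162.9] 0.57 [-32.6   0.9]
cell_a_button [317.6 185.3] 0.59 [-6.5 -2.6]
cell_a_button [316. 216.] 0.43 [30.9 -4.6]
[319 190]
```

View pics/w8c.png

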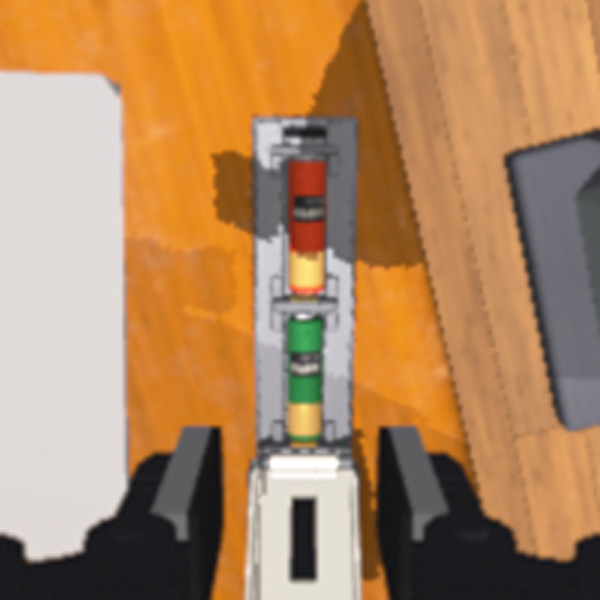

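Both cells are seated in line with their buttons towards the hinge: red at (307,225), green at (304,378). Next I close the lid with shut fingers from behind.

Run:
```python
from h import *
o=down(np.radians(165))
P=lambda X,Z: np.r_[O+X/1e3*U,Z/1e3]
st=plan([(P(40,245),o)],255)
st=plan([(P(205,230),o)],255,start=st)
st=plan([(P(205,105),o)],255,start=st)
print('push'); st=plan([(P(80,105),o)],255,start=st,step=.018)
for f,r in ((75,92),(60,100),(45,106),(30,112),(20,116),(12,120)):
    f=np.radians(f); st=plan([(P(62-r*np.cos(f)+3.5*np.sin(f)+11,19+r*np.sin(f)+3.5*np.cos(f)),o)],255,start=st,step=.018)
```

```text
2 rows [[-0.0907, -0.0032, -0.1351, 0.0002, 0.0002, 0.0001, 255], [-0.0906, -0.0033, -0.1351, 0.0002, 0.0002, 0.0001, 255]]
4 rows [[-0.165, 0, 0.015, 0, 0, 0, 255], [-0.165, 0, 0.015, 0, 0, 0, 255], [-0.165, 0, 0.0149, 0, 0, 0, 255], [-0.165, 0, 0.015, 0, 0, 0, 255]]
3 rows [[0, 0, 0.1667, 0, 0, 0, 255], [-0.0001, 0, 0.1666, 0, 0, 0, 255], [0, -0.0001, 0.1667, 0, 0, 0, 255]]
push
7 rows [[0.0714, 0, 0, 0, 0, 0, 255], [0.0714, 0, 0, 0, 0, 0, 255], [0.0714, 0, 0, 0, 0, 0, 255], [0.0714, 0, 0, 0, 0, 0, 255], [0.0715, 0, 0, 0, 0, 0, 255], [0.0714, 0, 0, 0, 0, 0, 255], [0.0715, 0, 0.0001, 0, 0, 0, 255]]
2 rows [[0.0549, 0, -0.0075, 0, 0, 0, 255], [0.0548, 0, -0.0076, 0, 0, 0, 255]]
2 rows [[0.0531, 0, 0.0029, 0, 0, 0, 255], [0.0531, 0, 0.0028, 0, 0, 0, 255]]
2 rows [[0.051, 0, 0.0219, 0, 0, 0, 255], [0.051, 0, 0.0218, 0, 0, 0, 255]]
2 rows [[0.0455, 0, 0.0368, 0, 0, 0, 255], [0.0456, 0, 0.0368, 0, 0, 0, 255]]
2 rows [[0.0251, 0, 0.0322, 0, 0, 0, 255], [0.0251, 0, 0.0321, 0, 0, 0, 255]]
1 rows [[0.0354, 0, 0.0584, 0.0001, -0.0001, 0, 255]]
```

jog_arm(
  increments=[
    [[-0.0907,-0.0032,-0.1351,0,0,0,255],[-0.0906,-0.0033,-0.1351,0,0,0,255],[-0.165,0,0.015,0,0,0,255],[-0.165,0,0.015,0,0,0,255],[-0.165,0,0.0149,0,0,0,255],[-0.165,0,0.015,0,0,0,255],[0,0,0,0,0,0,255],[0,0,0.1667,0,0,0,255],[0,0,0.1666,0,0,0,255],[0,0,0.1667,0,0,0,255],[0,0,0,0,0,0,255]],
  ],
)

```text
clock: 28.0
tcp_pos: [0.4544, -0.0173, 0.1006]
orientation: [-0.004, -0.609, 0.793, 0.004]
wrist_force: [-0.9, 0.2, -0.7]
finger_gap: 0.0003
grip_force: 0.0
```

Run:
```python
from h import *
s=env.get_state(); print(s['tcp_pos'],lg(s['tcp_pos']),s['wrist_force'],s['finger_gap'])
plan([(np.r_[O+.08*U,.105],down(np.radians(165)))],255,step=.018)
```

```text
[ 0.45443737 -0.01728942  0.10061657] [203.8   4.8] [-0.91380096  0.18208447 -0.65232072] 0.00031250755580025864
7 rows [[0.0708, -0.0027, -0.0025, 0.0005, 0, 0, 255], [0.0707, -0.0027, -0.0025, 0.0005, 0, 0, 255], [0.0708, -0.0027, -0.0025, 0.0005, 0, 0, 255], [0.0707, -0.0027, -0.0024, 0.0005, 0, 0, 255], [0.0708, -0.0027, -0.0025, 0.0005, 0, 0, 255], [0.0707, -0.0027, -0.0024, 0.0005, 0, 0, 255], [0.0708, -0.0028, -0.0024, 0.0005, 0, 0, 255]]
```

jog_arm(
  increments=[
    [[0.0708,-0.0027,-0.0025,0.0005,0,0,255],[0.0707,-0.0027,-0.0025,0.0005,0,0,255],[0.0708,-0.0027,-0.0025,0.0005,0,0,255],[0.0707,-0.0027,-0.0024,0.0005,0,0,255],[0.0708,-0.0027,-0.0025,0.0005,0,0,255],[0.0707,-0.0027,-0.0024,0.0005,0,0,255],[0.0708,-0.0028,-0.0024,0.0005,0,0,255],[0,0,0,0,0,0,255]],
  ],
)

```text
clock: 28.8
tcp_pos: [0.4335, -0.1414, 0.1129]
orientation: [0.004, -0.608, 0.794, -0.006]
wrist_force: [-0.1, 0.8, 0.2]
finger_gap: 0.0
grip_force: 0.0
```

Run:
```python
from h import *
s=env.get_state(); print(s['tcp_pos'],lg(s['tcp_pos']),s['wrist_force'])
for n in ('top','side'):
    c=cam(n); 
    for d in spotter.landmark_of('lid_press',n)[:1]:
        print(n,d['uv'],d['conf'],[(f,proj(c,np.r_[O+(.062-.125*np.cos(f)+.0035*np.sin(f))*U,.019+.125*np.sin(f)+.0035*np.cos(f)]).round(1).tolist()) for f in (1.2,1.4,1.6,1.8,2.0,2.3)])
```

```text
[ 0.43345843 -0.14140195  0.11294424] [78.5 -7.1] [-0.11295724  0.84039055  0.24884383]
side [276.2, 217.1] 0.81 [(1.2, [270.7, 233.8]), (1.4, [272.8, 224.8]), (1.6, [275.0, 218.1]), (1.8, [277.3, 214.0]), (2.0, [279.4, 212.3]), (2.3, [282.4, 214.2])]
```

Run:
```python
from h import *
o=down(np.radians(165)); s=env.get_state(); print(lg(s['tcp_pos']),s['tcp_pos'])
P=lambda X,Z: np.r_[O+X/1e3*U,Z/1e3]
st=None
for f,r in ((75,92),(60,100),(45,106),(30,112),(20,116)):
    f=np.radians(f); st=plan([(P(62-r*np.cos(f)+3.5*np.sin(f)+11,19+r*np.sin(f)+3.5*np.cos(f)),o)],255,start=st,step=.014)
```

```text
[81.1 -5.7] [ 0.43278058 -0.13852695  0.11125737]
3 rows [[0.038, 0.0076, 0.0032, -0.0013, 0, 0.0001, 255], [0.0381, 0.0076, 0.0033, -0.0013, 0, 0.0001, 255], [0.038, 0.0077, 0.0032, -0.0013, 0, 0.0001, 255]]
2 rows [[0.0531, 0, 0.0028, 0, 0, 0, 255], [0.0531, -0.0001, 0.0029, 0, 0, 0, 255]]
2 rows [[0.051, 0, 0.0218, 0, 0, 0, 255], [0.051, 0, 0.0219, 0, 0, 0, 255]]
3 rows [[0.0304, 0, 0.0245, 0, 0, 0, 255], [0.0304, 0, 0.0245, 0, 0, 0, 255], [0.0303, 0, 0.0245, 0, 0, 0, 255]]
2 rows [[0.0251, 0, 0.0321, 0, 0, 0, 255], [0.0252, 0, 0.0322, 0, 0, 0, 255]]
```

jog_arm(
  increments=[
    [[0.038,0.0076,0.0032,-0.0013,0,0,255],[0.0381,0.0076,0.0033,-0.0013,0,0,255],[0.038,0.0077,0.0032,-0.0013,0,0,255],[0.0531,0,0.0028,0,0,0,255],[0.0531,0,0.0029,0,0,0,255],[0.051,0,0.0218,0,0,0,255],[0.051,0,0.0219,0,0,0,255],[0.0304,0,0.0245,0,0,0,255],[0.0304,0,0.0245,0,0,0,255],[0.0303,0,0.0245,0,0,0,255],[0.0251,0,0.0321,0,0,0,255],[0.0252,0,0.0322,0,0,0,255],[0,0,0,0,0,0,255]],
  ],
)

```text
clock: 30.3
tcp_pos: [0.3965, -0.2492, 0.0602]
orientation: [-0.0, -0.609, 0.793, 0.001]
wrist_force: [0.5, 0.4, 0.1]
finger_gap: 0.0001
grip_force: 0.0
```

Run:
```python
from h import *
s=env.get_state(); print(s['tcp_pos'],lg(s['tcp_pos']),s['wrist_force'],s['joint_pos'])
for n in ('top','side'):
    c=cam(n); 
    for d in spotter.landmark_of('lid_press',n)[:1]:
        print(n,d['uv'],d['conf'],[(f,proj(c,np.r_[O+(.062-.125*np.cos(f)+.0035*np.sin(f))*U,.019+.125*np.sin(f)+.0035*np.cos(f)]).round(1).tolist()) for f in (0,.2,.3,.4,.6,1.)])
st=plan([(np.r_[O-.063*U,.042],down(np.radians(165)))],255,step=.012)
st=plan([(np.r_[O-.064*U,.027],down(np.radians(165)))],255,step=.004,start=st)
```

```text
[ 0.39651476 -0.2491815   0.06019486] [-35.2   0.7] [0.5366001  0.44953795 0.12429113] [-7.32596021e-01  2.39751508e-01 -5.02938493e-01  8.30251443e-01
 -2.06019438e-04 -2.04181103e+00]
top [439.6, 263.6] 0.91 [(0, [440.7, 267.2]), (0.2, [442.2, 266.3]), (0.3, [442.2, 265.6]), (0.4, [441.8, 264.9]), (0.6, [439.5, 263.0]), (1.0, [429.1, 258.3])]
side [395.5, 221.9] 0.2 [(0, [266.7, 308.5]), (0.2, [266.0, 297.1]), (0.3, [265.9, 290.8]), (0.4, [265.9, 284.3]), (0.6, [266.4, 270.8]), (1.0, [268.9, 244.8])]
3 rows [[0.0376, 0.0002, 0.0263, 0, 0, 0.0001, 255], [0.0376, 0.0002, 0.0262, 0, 0, 0.0001, 255], [0.0376, 0.0002, 0.0263, 0, 0, 0.0001, 255]]
4 rows [[0.001, 0, 0.015, 0, 0, 0, 255], [0.001, 0, 0.015, 0, 0, 0, 255], [0.001, 0, 0.015, 0, 0, 0, 255], [0.001, 0, 0.015, 0, 0, 0, 255]]
```

jog_arm(
  increments=[
    [[0.034,0,0.0263,0,0,0,255],[0.034,0,0.0262,0,0,0,255],[0.034,0,0.0263,0,0,0,255],[0,0,0.015,0,0,0,255],[0,0,0.015,0,0,0,255],[0,0,0.015,0,0,0,255],[0,0,0,0,0,0,255]],
  ],
)

```text
clock: 31.2
tcp_pos: [0.3903, -0.2733, 0.0299]
orientation: [-0.0, -0.609, 0.793, 0.001]
wrist_force: [-0.8, -0.1, -0.9]
finger_gap: -0.0002
grip_force: 0.0
```

jog_arm(
  increments=[
    [[0,0,0.01,0,0,0,255],[0,0,0.01,0,0,0,255],[0,0,0.008,0,0,0,255],[0,0,0,0,0,0,255]],
  ],
)

```text
clock: 31.6
tcp_pos: [0.3908, -0.2737, 0.0237]
orientation: [-0.0, -0.609, 0.793, -0.0]
wrist_force: [-0.2, 0.5, -0.4]
finger_gap: -0.0
grip_force: 0.0
```

jog_arm(
  increments=[
    [[0,0,0.006,0,0,0,255],[0,0,0.006,0,0,0,255],[0,0,0,0,0,0,255]],
  ],
)

```text
clock: 31.9
tcp_pos: [0.3911, -0.2739, 0.0217]
orientation: [0.0, -0.609, 0.793, -0.0]
wrist_force: [-2.2, 1.8, 11.3]
finger_gap: -0.0001
grip_force: 6.1
```

jog_arm(
  increments=[
    [[0,0,0.006,0,0,0,255],[0,0,0.004,0,0,0,255],[0,0,0,0,0,0,255]],
  ],
)

```text
clock: 32.2
tcp_pos: [0.3914, -0.2741, 0.0208]
orientation: [0.0, -0.609, 0.793, -0.001]
wrist_force: [-6.1, 6.4, 28.6]
finger_gap: -0.0
grip_force: 14.2
```

jog_arm(
  increments=[
    [[0,0,-0.02,0,0,0,255],[0,0,-0.1,0,0,0,255],[0,0,-0.18,0,0,0,255],[0,0,-0.18,0,0,0,255],[-0.15,0,-0.1,0,0,0,255],[-0.15,0,0,0,0,0,255],[0,0,0,0,0,0,255]],
  ],
)

```text
clock: 32.9
tcp_pos: [0.4107, -0.1984, 0.164]
orientation: [0.001, -0.611, 0.792, -0.0]
wrist_force: [-0.5, -0.7, -1.5]
finger_gap: -0.0004
grip_force: 0.0
```

Run:
```python
from h import *
c=cam('top'); 
for d in spotter.landmark_of('lid_press','top')[:1]: print(d['uv'],d['conf'],proj(c,np.r_[O-.063*U,.0225]))
c=cam('side'); a=c['pixels'][240:340,210:330,::-1]
for d in spotter.landmark_of('lid_press','side')[:1]: print(d['uv'],d['conf'],proj(c,np.r_[O-.063*U,.0225]))
w=cam('wrist'); k=proj(w,np.r_[O,.02]); print(k)
b=w['pixels'][max(0,int(k[1])-100):,220:420,::-1][:200]
cv2.imwrite('pics/end.png',np.hstack([cv2.resize(a,(400,400)),cv2.resize(b,(400,400))]))
```

```text
[269.1, 309.7] 0.64 [266.70681743 308.54621987]
[317.62472287 177.56993219]
```

View pics/end.png

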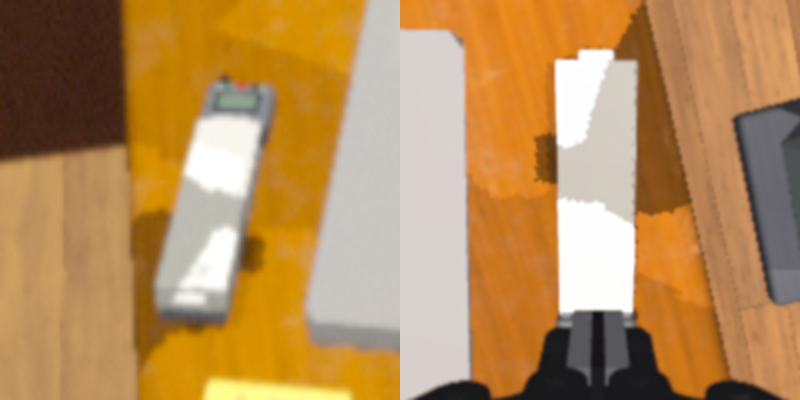

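The lid lies flat on the logger in both views, and its press point is where the shut position predicts. The hand is clear, so I hand in.

```bash
python3 -c "
from workcell import ticket
print(ticket.hand_in())"
```

```text
the job is handed in; nothing more can be done
None
```

I handed the job in at about 33 s: both cells looked seated with their buttons towards the hinge, and the lid was pressed down to a firm stop and looked shut; no verdict came back.

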